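# Photograph the moulded samples, then cover the cups

## Task

Set every sample cup upright and wholly inside the black outline on the white light panel of the copy stand. With all of them open there, half-press the red shutter release to its first click and hold it a second for the focus, then press it fully to take the picture and let go. Then put a cover on each cup where it stands in the outline, fully seated and level, and leave the camera, the bottles and the brush undisturbed.

Things in the scene. Friction and masses are not known exactly. Their poses are not given: they have to be found in the camera images.
- cup_a: open stainless sample cup with a pale moulded disc lying inside (counts as one piece); straight round wall, outside 56 mm, wall 3 mm, mouth 50 mm, height 28 mm, 90 g. Origin: centre of its underside, z up. Three or four cups are present, on the brown paper at the left; reads None when absent
- cup_b: open stainless sample cup with a pale moulded disc lying inside (counts as one piece); straight round wall, outside 56 mm, wall 3 mm, mouth 50 mm, height 28 mm, 90 g. Origin: centre of its underside, z up. Three or four cups are present, on the brown paper at the left; reads None when absent
- cup_c: open stainless sample cup with a pale moulded disc lying inside (counts as one piece); straight round wall, outside 56 mm, wall 3 mm, mouth 50 mm, height 28 mm, 90 g. Origin: centre of its underside, z up. Three or four cups are present, on the brown paper at the left; reads None when absent
- cup_d: open stainless sample cup with a pale moulded disc lying inside (counts as one piece); straight round wall, outside 56 mm, wall 3 mm, mouth 50 mm, height 28 mm, 90 g. Origin: centre of its underside, z up. Three or four cups are present, on the brown paper at the left; reads None when absent
- cover_a: round teal cover, any fits any cup: plate 56 mm across, 4 mm thick; centring boss below, 5 mm deep, tapering from 44 to 37 mm; white knob on top, 16 mm across, 20 mm tall; 40 g. Origin: centre of the boss's underside, z up; plate underside at 5 mm, knob from 9 to 29 mm. Starts boss down on the pale sheet at the right. Seated (plate flat on the rim) its origin is 23 mm above the cup's
- cover_b: round teal cover, any fits any cup: plate 56 mm across, 4 mm thick; centring boss below, 5 mm deep, tapering from 44 to 37 mm; white knob on top, 16 mm across, 20 mm tall; 40 g. Origin: centre of the boss's underside, z up; plate underside at 5 mm, knob from 9 to 29 mm. Starts boss down on the pale sheet at the right. Seated (plate flat on the rim) its origin is 23 mm above the cup's
- cover_c: round teal cover, any fits any cup: plate 56 mm across, 4 mm thick; centring boss below, 5 mm deep, tapering from 44 to 37 mm; white knob on top, 16 mm across, 20 mm tall; 40 g. Origin: centre of the boss's underside, z up; plate underside at 5 mm, knob from 9 to 29 mm. Starts boss down on the pale sheet at the right. Seated (plate flat on the rim) its origin is 23 mm above the cup's
- cover_d: round teal cover, any fits any cup: plate 56 mm across, 4 mm thick; centring boss below, 5 mm deep, tapering from 44 to 37 mm; white knob on top, 16 mm across, 20 mm tall; 40 g. Origin: centre of the boss's underside, z up; plate underside at 5 mm, knob from 9 to 29 mm. Starts boss down on the pale sheet at the right. Seated (plate flat on the rim) its origin is 23 mm above the cup's
- photo_area (a point): centre of the black outline on the white light panel of the fixed copy stand, on the panel's face 20 mm above the bench. z up; outline 130 mm in x by 310 mm in y. Panel reaches +-85 mm in x, +-168 in y; the grey board round it is 2 mm lower, -100 to +290 mm in x, +-175 in y. A column 25 mm thick, 400 mm tall stands at x = +250 mm
- camera: black camera clamped to the column beyond the panel, looking down at it; body 118 mm wide. Origin: centre of the camera body, about 315 mm above the panel and 195 mm in +x from the centre of the outline; its lens, 62 mm across, ends about 155 mm in +x and 258 mm above the panel. Do not touch
- release_top (a point): centre of the top face of the red button of the shutter release, moves with it; 40 mm above the bench when up. The button is 24 mm across and stands 16 mm proud of a fixed dark box 74 x 64 x 24 mm. It is pressed straight down, 6 mm in all
- release_first (a joint): first stage of the red button (m): 0 up, 0.003 at the first click. It starts to move at 1 N and reaches the click at 2.5 N; springs back
- release_second (a joint): second stage of the red button (m), on top of the first: stays 0 until the push exceeds 8 N, reaches 0.003 (fully pressed, picture taken) at 11 N; springs back. A steady push of 3.5 to 7.5 N therefore holds the half press
- sample_bottle: bystander: clear bottle with a white cap, 52 mm across, 110 mm tall, origin at the centre of its underside
- amber_bottle: bystander: amber bottle with a teal cap, 60 mm across, 120 mm tall, origin at the centre of its underside
- dust_brush: bystander: dust brush, 130 mm long, lying across, in front of the stand; origin on the bench under its middle
Not all that is in view belongs to the job. What is shaped like the cover_b but blue or pink is not meant. Leave any pink look-alike of the cup_d alone.

How it is judged:
By the outcome, as a careful person would: the job done as asked, in the order asked, and still so for the second after the job is handed in, with the robot touching nothing.
Of cup_a, cup_b, cup_c, cup_d only 3 to 4 are there at a start; the rules pass over those that are not, and their reading is None.
At some moment in a run one of cup_a, cup_b, cup_c, cup_d may be knocked a few centimetres aside while the robot is not near it.
It also fails if it takes over 210 s, if anything falls off the work surface, if the arm or the gripper's body presses on something with over 40 N, if the wrist force passes 120 N, or if a joint passes its speed limit or range.

## Robot

A 7-joint arm with a two-finger parallel gripper is mounted at the origin on the work surface. World frame = base frame: x ahead of the robot, y to its left, z up, the work surface at z = 0. Lengths are in m, angles in rad, forces in N, time in s.
With the tool pointing down it reaches from about 0.4 to 0.85 m from the base axis. Payload 4.5 kg.
Tool frame: the origin (TCP) lies on the centre line of the jaws, within the pads' length; the fingertips stand 14 mm ahead of it and the grasp point (between the pads) lies 5 mm behind it (r.tcp_to_tips is the z of the fingertips in the tool frame, in m); z points along the fingers, y is the direction in which the jaws open and shut (so a half turn about z gives the same grasp; the last joint's range is limited). The gripper opens to 88 mm and grips with 3 to 60 N. Pads are 18 mm wide; open, the fingers measure 123 mm over their backs; the gripper's body (75 mm by 187 mm) begins 45 mm behind the grasp point.
Start: joints at [-1.186, 0.689, -0.195, 1.565, 0.157, 0.902, -0.215], TCP at [0.215, 0.587, 0.253] pointing down, gripper open.
Joint ranges: [-3.01, 3.01], [-0.46, 2.08], [-1.47, 1.51], [0.13, 2.56], [-1, 4.14], [0.04, 2.09], [-2.66, 2.66]. Speed limits (rad/s): [2.57, 2.57, 3.14, 3.14, 3.14, 3.14, 3.14].

## Interface

Orientations are given as a unit quaternion [x, y, z, w].
In Python, from plant import r, viewer gives the robot as it stands.
- The arm moves only by the shell command python3 -m inch 'ROWS' [FORCE]. ROWS is JSON, a list of rows, each a list of 3 entries, a list of its own where there are three numbers: the closure, from 0 (fully open) to 1 (shut), then the shift along the tool's x, y, z in cm, then the turn about the tool's z in degrees. In form: [[fingers, [x, y, z], yaw], ...]. A call has 1 to 20 rows; each row is the pose to reach, as a shift and turn from the pose commanded when the call began, along the tool's axes at that moment; what a row does not reach only later rows make up. A row lasts 1/10 s, in which the tool goes at most 50 mm and 8.59 degrees, less where a joint would pass 70% of its speed; a pose out of reach is approached as far as the arm can. A call with a gripper value outside its range is refused whole. The fingers move at their own pace and stop on an object; FORCE is the grip in N (left out, the last holds). Time passes only in rows, so rows that repeat a pose let the fingers close. It gives the time, the measured TCP pose, the force and the opening at its end, in the units of the state.
- r.get_state(): the state, without advancing time (a new reading comes with each control period).
- viewer.snapshot(name): name is "scene" or "side" or "wrist"; returns the picture (480x640x3 uint8, red, green, blue); there is no depth.
- viewer.camera_params(name): a dict with "intrinsics" (3x3 intrinsics, pixels), "world_to_cam" (4x4, takes a point from world to camera coordinates). Camera axes: x right, y up, looking along -z (the intrinsics and any distortion apply to the point x, -y, -z); pixel columns grow to the right and rows downward; lengths in m; the calibration is good to about 2 mm. A picture is of the moment at which its call begins: read the wrist's pose just before it. camera_params takes no time and is no camera call; for the wrist camera it gives the pose at the moment of the call.
- r.finish_job(): hands the job in, once; it reports no verdict.
Trained networks look in the newest picture that a camera, given by its name, has taken for a name from the list of things; names that differ only in an ending like _2 or _b are one class to them, and where a whole thing is asked for, a point or a joint stands for the part that bears it (a point fixed in the world has none). Each returns a list of dicts, best first, with "p" (0 to 1); they miss things now and then, are a little off and sometimes report something else, mostly with a low value. They report only what shows in the picture. A call takes as long as a camera call. They do not tell look-alikes from the thing itself.
- viewer.outline_of(camera, name): "pixels" (480x640 bool, what is visible of it) and "bbox" ([left, top, width, height] in pixels, round what is visible of it).
The state is a dict: "clock": time; "q": joint angles; "qd": joint speeds; "joint_torque": joint torques, N m; "tool_pos": TCP position; "eef_rot": TCP orientation; "contact_force": force on the tool from outside, world axes, zero at the start; "moment": the same for the moment, N m; "opening": opening from 0.0 (shut) to 1.0 (fully open).
Only numpy, scipy, OpenCV 4.12 (cv2) and the standard library are available. Lean on these libraries where they do the work, as an engineer would, in place of code of your own. Each camera call takes 0.05 s, during which the arm holds its last target.

## Working session

There is one attempt and no reset: what is moved stays moved. The work goes in short steps, Python scripts to look and compute and a shell command to move; the robot and the scene stay as the last step left them, time stands still between calls to the robot, and variables do not carry over. Pictures are saved under pics/ and viewed, and the job is handed in when it is done.

```bash
ls; mkdir -p pics; python3 - <<'E'
from plant import r, viewer
import cv2
s=r.get_state(); print({k:(v if not hasattr(v,'tolist') else [round(x,4) for x in v.tolist()]) for k,v in s.items()}, r.tcp_to_tips)
for n in ["scene","side","wrist"]:
    im=viewer.snapshot(n); cv2.imwrite(f"pics/{n}0.png",im[:,:,::-1]); p=viewer.camera_params(n); print(n,p)
E
```

```text
pics
{'clock': 0.0, 'q': [-1.1862, 0.69, -0.1945, 1.5664, 0.1573, 0.9025, -0.2151], 'qd': [-0.0005, 0.0, -0.0003, 0.0015, -0.0008, 0.0006, -0.0012], 'joint_torque': [-0.0013, -52.756, -1.267, -15.3421, -0.0526, 0.007, 0.0002], 'tool_pos': [0.2146, 0.5863, 0.2519], 'eef_rot': [0.1745, 0.9847, -0.0009, -0.0001], 'contact_force': [-0.3621, -0.0662, 0.1586], 'moment': [0.0572, 0.0033, -0.0216], 'opening': 0.9981932715329811} 0.014
scene {'intrinsics': array([[460.94898542,   0.        , 320.65547202],
       [  0.        , 460.94898542, 244.63869447],
       [  0.        ,   0.        ,   1.        ]]), 'world_to_cam': array([[ 0.30893169,  0.95103885, -0.00929104, -0.15780954],
       [-0.78405586,  0.26019483,  0.56352024,  0.32273634],
       [ 0.53834712, -0.16680456,  0.82605001, -1.6475972 ],
       [ 0.        ,  0.        ,  0.        ,  1.        ]])}
side {'intrinsics': array([[576.25564698,   0.        , 316.07047901],
       [  0.        , 576.25564698, 236.82508887],
       [  0.        ,   0.        ,   1.        ]]), 'world_to_cam': array([[ 0.80391975, -0.59465848,  0.00971266, -0.46811184],
       [ 0.39984737,  0.5524995 ,  0.7313456 , -0.40043763],
       [-0.4402671 , -0.58405959,  0.68193789, -1.21778902],
       [ 0.        ,  0.        ,  0.        ,  1.        ]])}
wrist {'intrinsics': array([[391.61500604,   0.        , 318.6187055 ],
       [  0.        , 391.61500604, 242.35258108],
       [  0.        ,   0.        ,   1.        ]]), 'world_to_cam': array([[ 0.34302488,  0.93932502, -0.00156304, -0.62479948],
       [-0.90481959,  0.32997632, -0.26910434,  0.03769243],
       [-0.25226067,  0.09372375,  0.96310976, -0.38929501],
       [ 0.        ,  0.        ,  0.        ,  1.        ]])}
```

View pics/scene0.png

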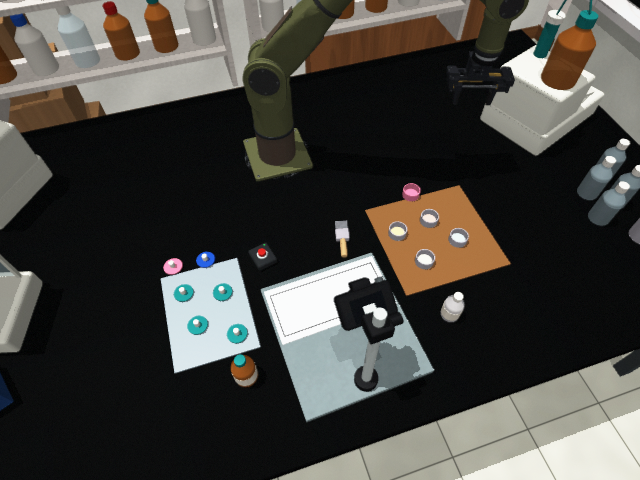

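View pics/side0.png

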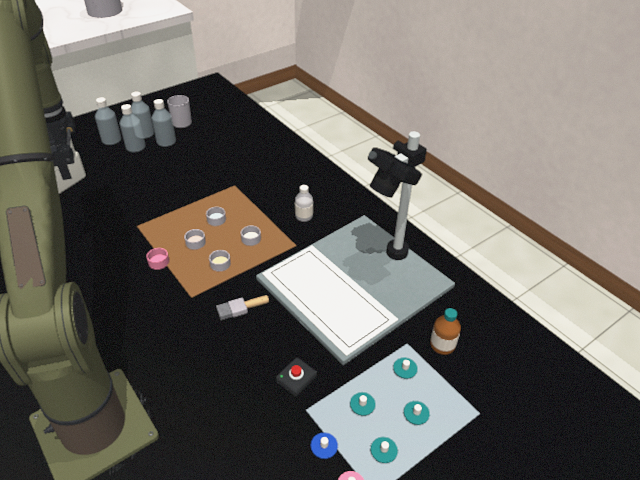

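View pics/wrist0.png

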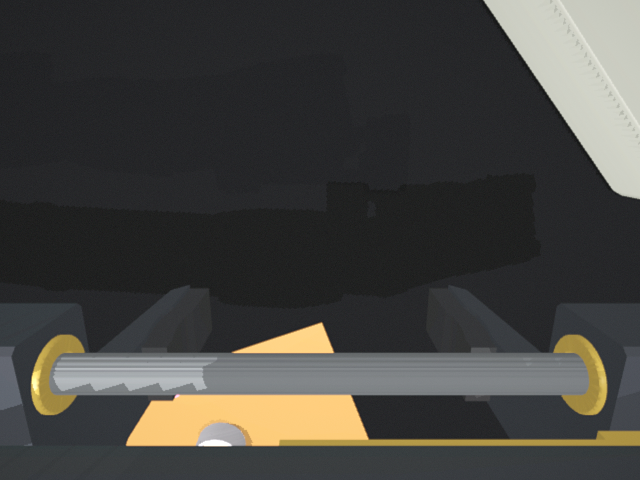

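```bash
cat > h.py <<'E'
from plant import r, viewer
import numpy as np, cv2
from scipy.optimize import least_squares
from scipy.spatial.transform import Rotation as Rn
def proj(P,cp):
    P=np.atleast_2d(P); W=cp["world_to_cam"]; c=P@W[:3,:3].T+W[:3,3]
    K=cp["intrinsics"]; x=c[:,0]/-c[:,2]; y=-c[:,1]/-c[:,2]
    return np.stack([K[0,0]*x+K[0,2],K[1,1]*y+K[1,2]],1)
def ray(px,cp,z):
    K=cp["intrinsics"];W=cp["world_to_cam"];R=W[:3,:3];o=-R.T@W[:3,3]
    d=R.T@np.array([(px[0]-K[0,2])/K[0,0],-(px[1]-K[1,2])/K[1,1],-1.0]); t=(z-o[2])/d[2]
    return o+t*d
def ring(rad,z,n=48):
    a=np.linspace(0,2*np.pi,n,endpoint=False); return np.stack([rad*np.cos(a),rad*np.sin(a),0*a+z],1)
M={'cup':np.vstack([ring(.028,0),ring(.028,.028)]),
   'cover':np.vstack([ring(.022,0.001),ring(.028,.005),ring(.028,.009),ring(.008,.029)]),
   'plate':np.vstack([ring(.028,.005),ring(.028,.009)]),
   'knob':np.vstack([ring(.008,.009),ring(.008,.029)]),
   'release_top':np.vstack([ring(.012,-.016),ring(.012,0)])}
def hullc(P,cp):
    h=cv2.convexHull(proj(P,cp).astype(np.float32)); m=cv2.moments(h)
    return np.array([m['m10']/m['m00'],m['m01']/m['m00']]), m['m00']
def fit(c,model,cp,z0):
    g=ray(c,cp,z0+.01)[:2]
    f=lambda p:hullc(M[model]+[p[0],p[1],z0],cp)[0]-c
    s=least_squares(f,g); return s.x, hullc(M[model]+[s.x[0],s.x[1],z0],cp)[1]
def snap(n,name):
    s=r.get_state(); cp=viewer.camera_params(n); im=viewer.snapshot(n)
    cv2.imwrite(f"pics/{name}.png",im[:,:,::-1]); return im,cp,s
def tool(s=None):
    s=s or r.get_state(); return np.array(s['tool_pos']),Rn.from_quat(s['eef_rot'])
def go(x,y,z,s=None):
    "world delta expressed in tool axes cm"
    p,R=tool(s); return np.round(R.inv().apply(np.array([x,y,z])-p)*100,2)
E
python3 - <<'E'
from h import *
for n in ["scene","side"]:
    im,cp,s=snap(n,n+"1")
    for name,mod in [("cup_a",'cup'),("cover_a",'cover')]:
        for d in viewer.outline_of(n,name):
            m=d['pixels'].astype(np.uint8); mo=cv2.moments(m,True); c=np.array([mo['m10'],mo['m01']])/max(mo['m00'],1)
            # hull of mask
            h=cv2.convexHull(cv2.findNonZero(m)); mo=cv2.moments(h)
            if mo['m00']<5: continue
            x,a=fit(c,mod,cp,0.0); col=im[m>0].mean(0).round()
            print(n,name,round(d['p'],2),c.round(1),'xy',x.round(4),'area',mo['m00'],round(a),col)
    for name in ["release_top","sample_bottle","amber_bottle","dust_brush","camera","photo_area"]:
        try:
            for d in viewer.outline_of(n,name)[:2]:
                m=d['pixels'];ys,xs=np.nonzero(m); print(n,name,round(d['p'],2),d['bbox'],ray((xs.mean(),ys.mean()),cp,0.03).round(3))
        except Exception as e: print(name,e)
E
```

```text
scene cup_a 0.84 [410.8 191.7] xy [0.3229 0.3747] area 214.0 269 [189. 106. 135.]
scene cup_a 0.75 [396.7 230.3] xy [0.4536 0.2677] area 264.5 303 [171. 165. 153.]
scene cup_a 0.58 [458.2 237.4] xy [0.5382 0.4363] area 276.5 319 [163. 163. 166.]
scene cup_a 0.55 [424.2 258.8] xy [0.5763 0.3039] area 325.5 335 [172. 166. 164.]
scene cover_a 0.84 [197.1 324.7] xy [ 0.5722 -0.378 ] area 283.0 313 [ 66. 174. 172.]
scene cover_a 0.82 [222.  291.6] xy [ 0.4918 -0.2926] area 257.0 275 [ 67. 169. 167.]
scene cover_a 0.71 [182.6 292.4] xy [ 0.4586 -0.4011] area 212.0 276 [ 66. 172. 169.]
scene cover_a 0.6 [204.9 259.2] xy [ 0.3661 -0.3202] area 219.0 242 [ 62. 107. 207.]
scene cover_a 0.59 [172.6 265.5] xy [ 0.3579 -0.4161] area 168.5 248 [238. 168. 199.]
scene cover_a 0.52 [235.9 332.8] xy [ 0.6293 -0.2812] area 271.5 322 [ 69. 178. 176.]
scene release_top 0.73 [388.6, 219.9, 19.0, 20.2] [0.465 0.261 0.03 ]
scene sample_bottle 0.87 [439.3, 293.8, 24.6, 25.3] [0.752 0.302 0.03 ]
scene amber_bottle 0.66 [231.1, 356.3, 25.3, 30.6] [ 0.748 -0.283  0.03 ]
scene amber_bottle 0.28 [420.2, 213.0, 18
[... 939 characters left out ...]
02 -0.295 ] area 432.5 486 [ 79. 161. 158.]
side cover_a 0.63 [350.9 475.7] xy [ 0.3684 -0.4047] area 151.0 645 [240. 167. 192.]
side cover_a 0.62 [417.3 412. ] xy [ 0.5716 -0.381 ] area 440.5 504 [ 82. 163. 159.]
side release_top 0.65 [292.0, 364.4, 14.9, 13.0] [ 0.413 -0.155  0.03 ]
side sample_bottle 0.89 [296.3, 185.6, 19.2, 30.6] [0.765 0.309 0.03 ]
side amber_bottle 0.61 [425.7, 304.9, 34.1, 48.5] [ 0.762 -0.276  0.03 ]
side amber_bottle 0.4 [184.0, 229.1, 23.3, 16.2] [0.432 0.363 0.03 ]
side dust_brush 0.84 [215.6, 294.5, 54.9, 25.6] [0.406 0.081 0.03 ]
side camera 0.64 [368.0, 149.1, 54.5, 49.9] [1.083 0.274 0.03 ]
side photo_area 0.81 [258.8, 134.6, 192.3, 226.8] [0.731 0.001 0.03 ]
```

```bash
python3 - <<'E'
import cv2
a=cv2.imread('pics/scene0.png')
cv2.imwrite('pics/c1.png',cv2.resize(a[170:390,150:410],None,fx=3,fy=2.7,interpolation=cv2.INTER_CUBIC)[:600,:800])
cv2.imwrite('pics/c2.png',cv2.resize(a[170:310,340:520],None,fx=4,fy=4,interpolation=cv2.INTER_CUBIC))
E
```

```text
(no output)
```

View pics/c1.png

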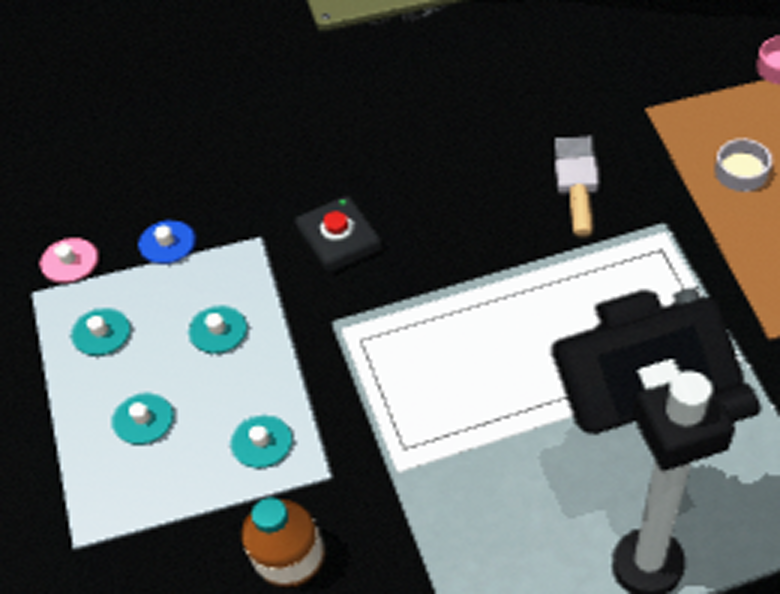

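View pics/c2.png

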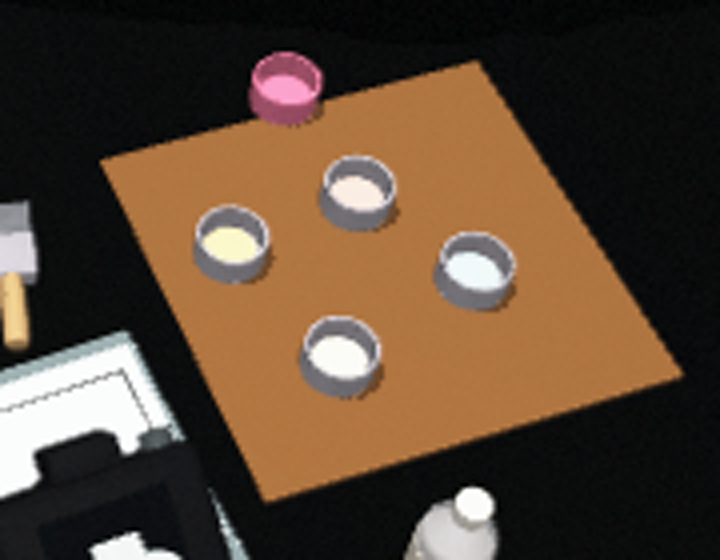

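```bash
python3 - <<'E'
from h import *
from scipy import ndimage
# panel corners: white bright region in both views; button red
for n in ["scene","side"]:
    im=cv2.imread(f'pics/{n}1.png')[:,:,::-1].astype(int); cp=viewer.camera_params(n)
    R,G,B=im[...,0],im[...,1],im[...,2]
    red=(R>120)&(G<70)&(B<70); lab,k=ndimage.label(red)
    for i in range(1,k+1):
        ys,xs=np.nonzero(lab==i)
        if len(xs)>15: print(n,'red',len(xs),xs.mean(),ys.mean(),ray((xs.mean(),ys.mean()),cp,.034).round(4))
    w=(im.min(2)>215); lab,k=ndimage.label(w)
    for i in range(1,k+1):
        m=lab==i
        if m.sum()>2000:
            h=cv2.convexHull(cv2.findNonZero(m.astype(np.uint8))); q=cv2.approxPolyDP(h,6,True)[:,0]
            print(n,'white',m.sum(),[(tuple(p),ray(p,cp,.02).round(3)[:2]) for p in q])
E
```

```text
scene red 22 162.3181818181818 10.454545454545455 [-1.0339 -0.2677  0.034 ]
scene red 22 123.0909090909091 20.90909090909091 [-1.0031 -0.4475  0.034 ]
scene red 46 261.2173913043478 251.52173913043478 [ 0.4113 -0.1534  0.034 ]
scene red 16 249.1875 367.4375 [ 0.746  -0.2673  0.034 ]
scene white 3078 [((np.int32(370), np.int32(264)), array([0.546, 0.142])), ((np.int32(376), np.int32(277)), array([0.593, 0.142])), ((np.int32(337), np.int32(316)), array([ 0.674, -0.006])), ((np.int32(284), np.int32(333)), array([ 0.677, -0.157])), ((np.int32(271), np.int32(296)), array([ 0.557, -0.163]))]
scene white 2047 [((np.int32(259), np.int32(346)), array([ 0.692, -0.23 ])), ((np.int32(175), np.int32(371)), array([ 0.69 , -0.452])), ((np.int32(169), np.int32(329)), array([ 0.568, -0.451])), ((np.int32(224), np.int32(327)), array([ 0.609, -0.308]))]
scene white 4019 [((np.int32(639), np.int32(479)), array([1.265, 0.507])), ((np.int32(557), np.int32(479)), array([1.208, 0.332])), ((np.int32(539), np.int32(447)), array([1.137, 0.332])), ((np.int32(608), np.int32(421)), array([1.138, 0.521]))]
side red 91 295.75824175824175 370.0879120879121 [ 0.4107 -0.1552  0.034 ]
side white 3879 [((np.int32(191), np.int32(11)), array([1.178, 1.823])), ((np.int32(50), np.int32(47)), array([0.5  , 1.819])), ((np.int32(35), np.int32(0)), array([0.61 , 2.391])), ((np.int32(175), np.int32(0)), array([1.178, 1.994]))]
side white 6343 [((np.int32(397), np.int32(319)), array([ 0.701, -0.173])), ((np.int32(346), np.int32(354)), array([ 0.535, -0.18 ])), ((np.int32(263), np.int32(272)), array([0.521, 0.153])), ((np.int32(313), np.int32(246)), array([0.686, 0.155]))]
```

```bash
python3 - <<'E'
from h import *
from scipy.optimize import minimize
from scipy.ndimage import map_coordinates
def rect(hx,hy,n=80):
    t=np.linspace(-1,1,n); return np.vstack([np.c_[t*hx,0*t-hy],np.c_[t*hx,0*t+hy],np.c_[0*t-hx,t*hy],np.c_[0*t+hx,t*hy]])
for n in ["scene","side"]:
    g=cv2.imread(f'pics/{n}1.png',0); cp=viewer.camera_params(n)
    b=cv2.morphologyEx(g,cv2.MORPH_BLACKHAT,np.ones((5,5))).astype(np.float32)
    w=cv2.dilate((g>200).astype(np.uint8),np.ones((5,5)))
    b=cv2.GaussianBlur(np.minimum(b,80)*w,(0,0),1.0)
    P0=rect(.065,.155)
    def pts(p):
        c,s=np.cos(p[2]),np.sin(p[2]); return np.c_[p[0]+c*P0[:,0]-s*P0[:,1],p[1]+s*P0[:,0]+c*P0[:,1],0*P0[:,0]+.02]
    def f(p):
        u=proj(pts(p),cp); return -map_coordinates(b,[u[:,1],u[:,0]],order=1).mean()
    best=None
    for dx in np.arange(-.016,.017,.004):
        for dy in np.arange(-.016,.025,.004):
            for yw in (.02,.045,.07):
                v=f([.611+dx,-.011+dy,yw]); best=min(best,(v,.611+dx,-.011+dy,yw)) if best else (v,.611+dx,-.011+dy,yw)
    s=minimize(f,best[1:],method='Nelder-Mead',options=dict(initial_simplex=np.array(best[1:])+np.array([[0,0,0],[.003,0,0],[0,.003,0],[0,0,.01]])))
    print(n,s.x.round(4),s.fun,np.degrees(s.x[2]))
    im=cv2.imread(f'pics/{n}1.png'); im=cv2.resize(im,None,fx=3,fy=3)
    for u in proj(pts(s.x),cp): cv2.circle(im,(int(u[0]*3+1),int(u[1]*3+1)),1,(0,0,255),-1)
    c=proj(pts(s.x),cp).mean(0)*3; x,y=int(c[0])-300,int(c[1])-220; cv2.imwrite(f'pics/fit_{n}.png',im[y:y+440,x:x+600])
E
```

```text
scene [ 0.6127 -0.0075  0.0499] -22.512020111083984 2.861169714977032
side [ 0.6097 -0.0103  0.0494] -30.12184715270996 2.8321284250850414
```

```bash
python3 - <<'E'
from h import *
print(go(.4535,.2665,.12))
E
```

```text
[-33.43 -21.89  13.27]
```

```bash
python3 -m inch '[[0,[-33.4,-21.9,5],70],[0,[-33.4,-21.9,5],70],[0,[-33.4,-21.9,5],70],[0,[-33.4,-21.9,5],70],[0,[-33.4,-21.9,5],70],[0,[-33.4,-21.9,5],70],[0,[-33.4,-21.9,5],70],[0,[-33.4,-21.9,5],70],[0,[-33.4,-21.9,13.2],70],[0,[-33.4,-21.9,13.2],70],[0,[-33.4,-21.9,13.2],70],[0,[-33.4,-21.9,13.2],70]]' 20; python3 - <<'E'
from h import *
p,R=tool(); print(p.round(4),R.as_matrix().round(3).tolist(),np.array(r.get_state()['q']).round(2))
snap("wrist","w1")
for d in viewer.outline_of("wrist","cup_a"): print(d['p'],d['bbox'])
E
```

```text
clock: 2.25
tool_pos: [0.4532, 0.2669, 0.121]
eef_rot: [0.708, 0.707, -0.0, -0.0]
contact_force: [-0.4, 1.0, 0.3]
opening: 1.001
[0.4532 0.2669 0.121 ] [[0.001, 1.0, -0.0], [1.0, -0.001, 0.0], [0.0, -0.0, -1.0]] [-0.66  0.77  0.06  1.98 -0.11  0.39 -0.51]
0.97 [273.3, 196.8, 93.9, 99.3]
0.72 [239.9, 1.4, 109.9, 103.5]
0.72 [21.9, 4.2, 126.9, 116.6]
0.68 [465.0, 142.6, 113.0, 94.1]
0.64 [443.8, 0.0, 43.2, 6.1]
```

View pics/w1.png

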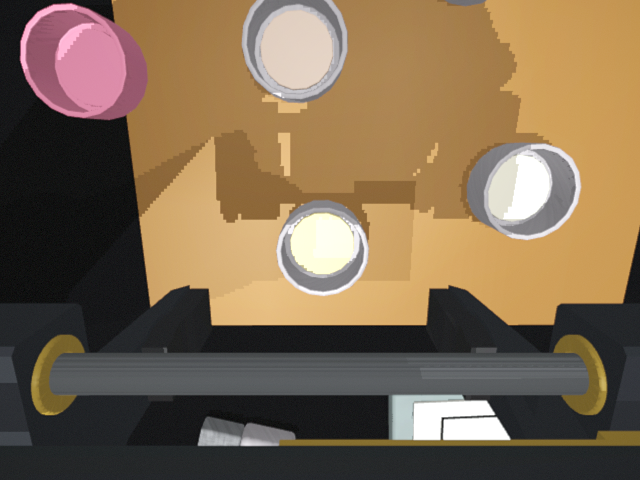

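```bash
cat >> h.py <<'E'
def see(n,name,model,z0,tag,minp=0.4):
    im,cp,s=snap(n,tag); out=[]
    for d in viewer.outline_of(n,name):
        if d['p']<minp: continue
        m=d['pixels'].astype(np.uint8); h=cv2.convexHull(cv2.findNonZero(m)); mo=cv2.moments(h)
        if mo['m00']<20: continue
        c=np.array([mo['m10'],mo['m01']])/mo['m00']; x,a=fit(c,model,cp,z0)
        out.append((x,mo['m00']/a)); print(n,round(d['p'],2),c.round(0),'xy',x.round(4),'ratio',round(mo['m00']/a,2),im[m>0].mean(0).round())
    return out
E
python3 - <<'E'
from h import *
see("wrist","cup_a","cup",0,"w2")
see("scene","cup_a","cup",0,"s2")
see("side","cup_a","cup",0,"d2")
E
```

```text
wrist 0.7 [462.   4.] xy [0.5311 0.4025] ratio 0.02 [118. 113. 112.]
wrist 0.68 [520. 190.] xy [0.5762 0.3029] ratio 0.97 [187. 185. 185.]
wrist 0.68 [82. 65.] xy [0.3236 0.3724] ratio 0.96 [192. 120. 145.]
wrist 0.58 [320. 249.] xy [0.4555 0.2672] ratio 0.98 [208. 206. 196.]
scene 0.88 [424. 258.] xy [0.5748 0.3049] ratio 0.93 [158. 153. 151.]
scene 0.86 [397. 231.] xy [0.4557 0.2678] ratio 0.89 [159. 153. 140.]
scene 0.46 [430. 219.] xy [0.4476 0.3848] ratio 0.64 [131. 121. 119.]
side 0.73 [195. 239.] xy [0.4373 0.3772] ratio 0.66 [127. 120. 120.]
side 0.66 [218. 218.] xy [0.5344 0.4193] ratio 0.74 [130. 124. 122.]
side 0.65 [250. 235.] xy [0.574  0.3025] ratio 0.86 [154. 148. 147.]
side 0.61 [220. 260.] xy [0.4535 0.2651] ratio 0.9 [157. 150. 141.]
side 0.57 [158. 258.] xy [0.3216 0.3698] ratio 0.9 [159.  94. 111.]
```

```bash
python3 -m inch '[[0,[0,0.2,5],0],[0,[0,0.2,10.1],0],[0,[0,0.2,10.1],0],[0,[0,0.2,10.1],0],[1,[0,0.2,10.1],0],[1,[0,0.2,10.1],0],[1,[0,0.2,10.1],0],[1,[0,0.2,10.1],0],[1,[0,0.2,10.1],0],[1,[0,0.2,10.1],0],[1,[0,0.2,10.1],0]]' 20; python3 - <<'E'
from h import *
print(r.get_state()['tool_pos'], r.get_state()['opening'])
E
```

```text
clock: 3.75
tool_pos: [0.4553, 0.2667, 0.0201]
eef_rot: [0.708, 0.707, 0.0, 0.0]
contact_force: [-0.6, -0.0, 5.4]
opening: 0.621
[0.45528116 0.26665138 0.02014412] 0.6207270739235602
```

```bash
python3 -m inch '[[1,[0,0,-5],0],[1,[0,0,-10],0],[1,[0,0,-10],0],[1,[0,0,-10],0]]'; python3 - <<'E'
from h import *
p,R=tool(); print(p, r.get_state()['opening'])
print(go(.6045,-.1205,.12), go(.6045,-.1205,.041))
see("wrist","cup_a","cup",p[2]-.0201,"w3")
E
```

```text
clock: 4.15
tool_pos: [0.4555, 0.2668, 0.1204]
eef_rot: [0.708, 0.707, 0.001, 0.0]
contact_force: [0.3, -0.1, -1.4]
opening: 0.625
[0.45549617 0.26682228 0.12041558] 0.6254384593880369
[-3.871e+01  1.496e+01  2.000e-02] [-38.72  14.95   7.92]
wrist 0.94 [519. 189.] xy [0.5226 0.3164] ratio 0.32 [188. 187. 186.]
wrist 0.77 [77. 63.] xy [0.3821 0.3549] ratio 0.32 [193. 121. 146.]
wrist 0.61 [290.  47.] xy [0.4475 0.3583] ratio 0.28 [196. 186. 180.]
wrist 0.56 [318. 321.] xy [0.4556 0.2683] ratio 0.94 [185. 181. 160.]
wrist 0.5 [461.   2.] xy [0.4972 0.3708] ratio 0.0 [120. 114. 113.]
```

View pics/w3.png

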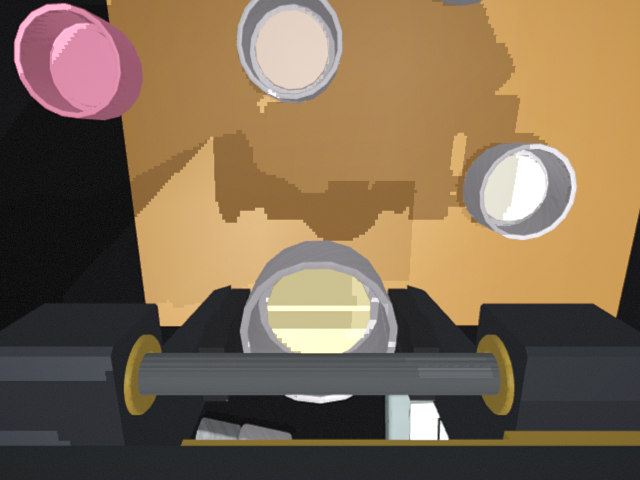

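```bash
python3 -m inch '[[1,[-38.7,15,0],0],[1,[-38.7,15,0],0],[1,[-38.7,15,0],0],[1,[-38.7,15,0],0],[1,[-38.7,15,0],0],[1,[-38.7,15,0],0],[1,[-38.7,15,0],0],[1,[-38.7,15,0],0],[1,[-38.7,15,0],0],[1,[-38.7,15,0],0],[1,[-38.7,15,5],0],[1,[-38.7,15,7],0],[1,[-38.7,15,7.9],0],[1,[-38.7,15,7.9],0],[1,[-38.7,15,7.9],0]]'; python3 - <<'E'
from h import *
p,R=tool(); print(p, r.get_state()['contact_force'])
snap("side","d4"); snap("wrist","w4")
E
```

```text
clock: 5.75
tool_pos: [0.6042, -0.1184, 0.0404]
eef_rot: [0.707, 0.707, 0.0, -0.001]
contact_force: [1.0, 0.1, -0.7]
opening: 0.625
[ 0.60418695 -0.11838375  0.04039596] [ 1.03472609  0.14573459 -0.66542743]
```

View pics/d4.png

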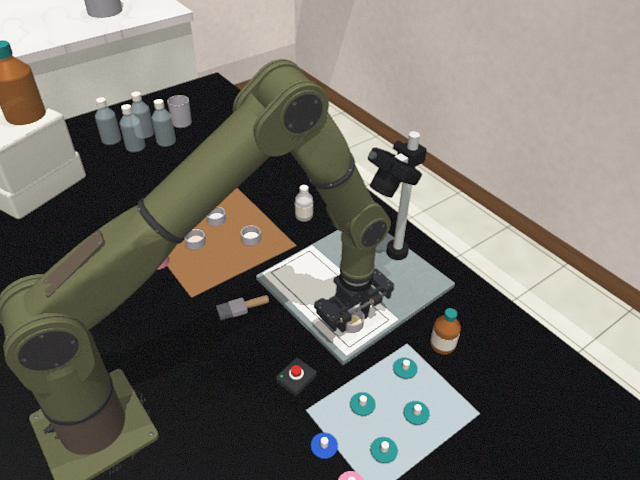

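View pics/w4.png

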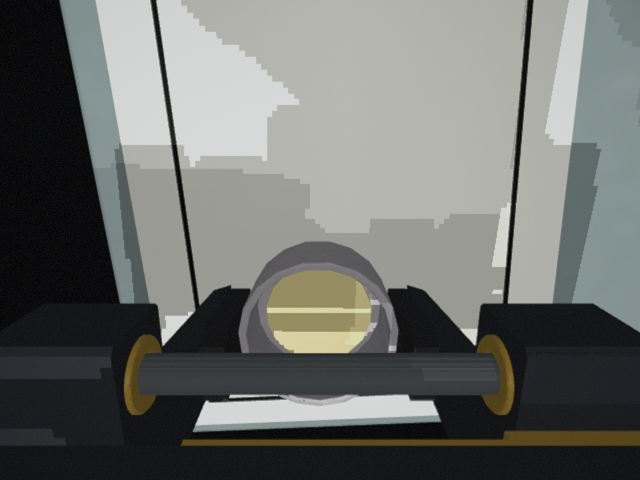

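```bash
python3 -m inch '[[1,[0,0,0.05],0],[0.2,[0,0,0.05],0],[0.15,[0,0,0.05],0],[0,[0,0,0.05],0],[0,[0,0,0.05],0],[0,[0,0,-4],0],[0,[0,0,-8],0],[0,[0,0,-10],0],[0,[0,0,-10],0]]'; python3 - <<'E'
from h import *
p,R=tool(); print(p)
see("wrist","cup_a","cup",.02,"w5")
see("side","cup_a","cup",0,"d5")
print(go(.4386,.3805,.12),go(.5370,.4340,.12),go(.5755,.3025,.12))
E
```

```text
clock: 6.75
tool_pos: [0.6067, -0.1212, 0.1441]
eef_rot: [0.708, 0.706, 0.002, 0.003]
contact_force: [0.4, 0.2, -0.2]
opening: 1.0
[ 0.6067296  -0.12119     0.14407792]
wrist 0.57 [314. 244.] xy [ 0.6048 -0.1195] ratio 0.96 [167. 166. 150.]
side 0.93 [195. 239.] xy [0.4386 0.3805] ratio 0.91 [165. 156. 154.]
side 0.77 [251. 235.] xy [0.5745 0.3017] ratio 0.96 [167. 159. 156.]
side 0.58 [353. 320.] xy [ 0.6143 -0.1095] ratio 0.95 [172. 165. 154.]
side 0.57 [158. 258.] xy [0.3226 0.3705] ratio 0.97 [191. 116. 134.]
side 0.44 [296. 370.] xy [ 0.4192 -0.1453] ratio 0.15 [197.  60.  56.]
[ 50.08 -16.57   2.01] [55.45 -6.74  1.98] [42.3  -2.87  1.97]
```

View pics/w5.png

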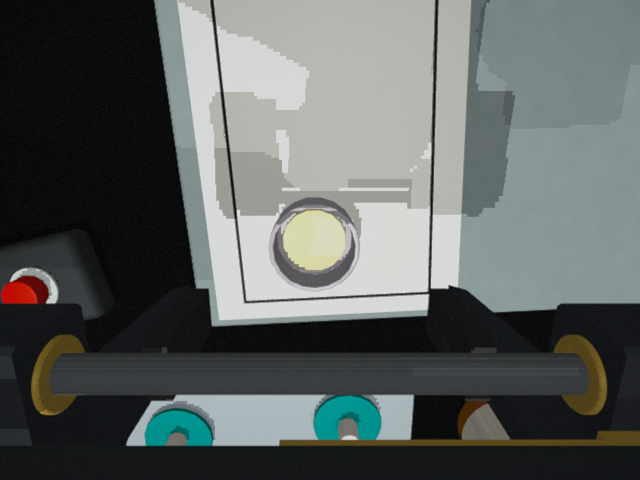

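```bash
python3 -m inch '[[0,[50.1,-16.6,2],0],[0,[50.1,-16.6,2],0],[0,[50.1,-16.6,2],0],[0,[50.1,-16.6,2],0],[0,[50.1,-16.6,2],0],[0,[50.1,-16.6,2],0],[0,[50.1,-16.6,2],0],[0,[50.1,-16.6,2],0],[0,[50.1,-16.6,2],0],[0,[50.1,-16.6,2],0],[0,[50.1,-16.6,2],0],[0,[50.1,-16.6,2],0],[0,[50.1,-16.6,2],0]]'; python3 - <<'E'
from h import *
p,R=tool(); print(p,R.as_matrix().round(3).tolist())
see("wrist","cup_a","cup",.0,"w6")
E
```

```text
clock: 8.25
tool_pos: [0.4385, 0.3801, 0.1194]
eef_rot: [0.707, 0.707, -0.001, 0.0]
contact_force: [0.7, -0.5, -0.3]
opening: 1.001
[0.4385401  0.38011627 0.1194241 ] [[0.0, 1.0, -0.001], [1.0, -0.0, -0.002], [-0.002, -0.001, -1.0]]
wrist 0.85 [529. 328.] xy [0.5779 0.3243] ratio 0.16 [177. 175. 177.]
wrist 0.56 [322. 246.] xy [0.4408 0.3818] ratio 0.96 [210. 208. 208.]
```

```bash
python3 -m inch '[[0,[0.1,0.2,5],0],[0,[0.1,0.2,9.9],0],[0,[0.1,0.2,9.9],0],[0,[0.1,0.2,9.9],0],[1,[0.1,0.2,9.9],0],[1,[0.1,0.2,9.9],0],[1,[0.1,0.2,9.9],0],[1,[0.1,0.2,9.9],0],[1,[0.1,0.2,9.9],0],[1,[0.1,0.2,9.9],0],[1,[0.1,0.2,9.9],0]]' 20; python3 - <<'E'
from h import *
p,R=tool(); print(p,r.get_state()['opening'])
print(go(.6009,-.0466,.12), go(.6009,-.0466,p[2]+.0205))
E
```

```text
clock: 9.45
tool_pos: [0.4414, 0.3816, 0.0223]
eef_rot: [0.708, 0.706, 0.0, -0.0]
contact_force: [-1.3, 0.0, 5.3]
opening: 0.63
[0.44137314 0.38162806 0.02227485] 0.6304283573487462
[-42.79  16.03  -9.78] [-42.79  16.03  -2.06]
```

```bash
python3 -m inch '[[1,[0,0,-5],0],[1,[0,0,-9.8],0],[1,[-42.8,16,-9.8],0],[1,[-42.8,16,-9.8],0],[1,[-42.8,16,-9.8],0],[1,[-42.8,16,-9.8],0],[1,[-42.8,16,-9.8],0],[1,[-42.8,16,-9.8],0],[1,[-42.8,16,-9.8],0],[1,[-42.8,16,-9.8],0],[1,[-42.8,16,-9.8],0],[1,[-42.8,16,-9.8],0],[1,[-42.8,16,-9.8],0],[1,[-42.8,16,-6],0],[1,[-42.8,16,-4],0],[1,[-42.8,16,-3],0],[1,[-42.8,16,-3],0]]'; python3 - <<'E'
from h import *
p,R=tool(); print(p, r.get_state()['contact_force'],go(.6009,-.0466,.0426))
snap("wrist","w7")
E
```

```text
clock: 11.15
tool_pos: [0.5994, -0.0444, 0.0504]
eef_rot: [0.707, 0.707, -0.001, -0.002]
contact_force: [-0.5, -0.3, -0.8]
opening: 0.629
[ 0.59935557 -0.0444129   0.05042084] [-0.45695322 -0.30640949 -0.82228632] [-0.22  0.16  0.78]
```

View pics/w7.png

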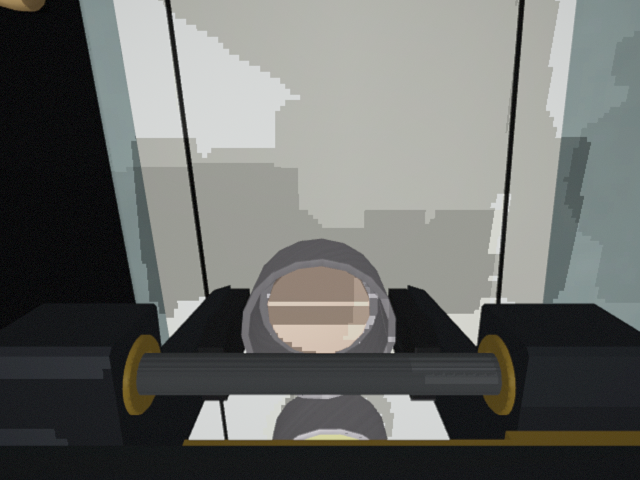

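```bash
python3 -m inch '[[1,[-0.1,0.1,0.5],0],[1,[-0.1,0.1,0.85],0],[1,[-0.1,0.1,0.85],0],[1,[-0.1,0.1,0.85],0]]'; python3 -m inch '[[0.25,[0,0,0],0],[0.15,[0,0,0],0],[0,[0,0,0],0],[0,[0,0,0],0],[0,[0,0,0],0],[0,[0,0,-4],0],[0,[0,0,-8],0],[0,[0,0,-10],0],[0,[0,0,-10],0]]'; python3 - <<'E'
from h import *
p,R=tool(); print(p)
see("wrist","cup_a","cup",.02,"w8")
see("side","cup_a","cup",0,"d8")
print(go(.5370,.4340,.12),go(.5755,.3025,.12))
E
```

```text
clock: 11.6
tool_pos: [0.6018, -0.0477, 0.0435]
eef_rot: [0.708, 0.706, 0.0, 0.0]
contact_force: [-0.1, 0.2, -1.3]
opening: 0.628
clock: 12.5
tool_pos: [0.6038, -0.0479, 0.1464]
eef_rot: [0.708, 0.706, 0.002, 0.002]
contact_force: [-0.3, 0.1, 0.8]
opening: 1.003
[ 0.60378141 -0.0479035   0.14641123]
wrist 0.82 [314. 245.] xy [ 0.602  -0.0473] ratio 0.96 [166. 162. 158.]
wrist 0.58 [319. 330.] xy [ 0.6049 -0.1078] ratio 0.58 [164. 164. 147.]
side 0.76 [334. 303.] xy [ 0.6112 -0.0363] ratio 0.96 [169. 161. 159.]
side 0.68 [251. 235.] xy [0.5734 0.3007] ratio 0.97 [166. 158. 156.]
side 0.6 [158. 258.] xy [0.3229 0.3707] ratio 0.85 [195. 118. 139.]
side 0.56 [216. 215.] xy [0.5362 0.4321] ratio 0.9 [161. 156. 156.]
[48.15 -6.44  2.22] [35.01 -2.57  2.2 ]
```

View pics/w8.png

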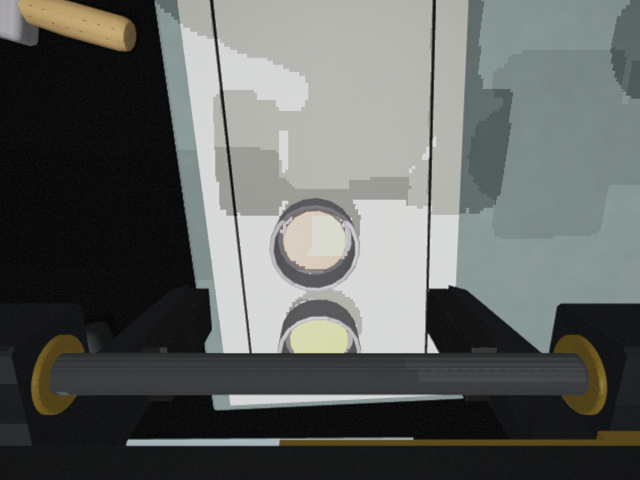

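```bash
python3 -m inch '[[0,[48.1,-6.5,2.2],0],[0,[48.1,-6.5,2.2],0],[0,[48.1,-6.5,2.2],0],[0,[48.1,-6.5,2.2],0],[0,[48.1,-6.5,2.2],0],[0,[48.1,-6.5,2.2],0],[0,[48.1,-6.5,2.2],0],[0,[48.1,-6.5,2.2],0],[0,[48.1,-6.5,2.2],0],[0,[48.1,-6.5,2.2],0],[0,[48.1,-6.5,2.2],0],[0,[48.1,-6.5,2.2],0],[0,[48.1,-6.5,2.2],0]]'; python3 - <<'E'
from h import *
p,R=tool(); print(p,R.as_matrix().round(3).tolist())
see("wrist","cup_a","cup",.0,"w9")
E
```

```text
clock: 14.0
tool_pos: [0.5379, 0.4309, 0.1201]
eef_rot: [0.708, 0.706, -0.001, 0.001]
contact_force: [0.9, -1.2, 0.4]
opening: 0.999
[0.53794394 0.43087219 0.12014347] [[0.004, 1.0, -0.001], [1.0, -0.004, -0.003], [-0.003, -0.001, -1.0]]
wrist 0.68 [317. 243.] xy [0.5373 0.4345] ratio 0.98 [208. 207. 209.]
wrist 0.64 [373. 418.] xy [0.5763 0.3034] ratio 0.58 [200. 198. 199.]
wrist 0.56 [ 17. 295.] xy [0.343  0.3989] ratio 0.06 [160.  94. 116.]
```

```bash
python3 -m inch '[[0,[0.1,0,5],0],[0,[0.1,0,10],0],[0,[0.1,0,10],0],[0,[0.1,0,10],0],[1,[0.1,0,10],0],[1,[0.1,0,10],0],[1,[0.1,0,10],0],[1,[0.1,0,10],0],[1,[0.1,0,10],0],[1,[0.1,0,10],0],[1,[0.1,0,10],0]]' 20; python3 - <<'E'
from h import *
p,R=tool(); print(p,r.get_state()['opening'])
print(go(.5972,.0274,.12), go(.5972,.0274,p[2]+.0205))
E
```

```text
clock: 15.2
tool_pos: [0.5375, 0.4345, 0.0218]
eef_rot: [0.708, 0.707, 0.0, -0.0]
contact_force: [-1.8, -0.4, 4.3]
opening: 0.638
[0.53750912 0.43447541 0.02179246] 0.6380974918409686
[-40.7    6.04  -9.83] [-40.7    6.04  -2.06]
```

```bash
python3 -m inch '[[1,[0,0,-5],0],[1,[0,0,-9.8],0],[1,[-40.7,6,-9.8],0],[1,[-40.7,6,-9.8],0],[1,[-40.7,6,-9.8],0],[1,[-40.7,6,-9.8],0],[1,[-40.7,6,-9.8],0],[1,[-40.7,6,-9.8],0],[1,[-40.7,6,-9.8],0],[1,[-40.7,6,-9.8],0],[1,[-40.7,6,-9.8],0],[1,[-40.7,6,-9.8],0],[1,[-40.7,6,-9.8],0],[1,[-40.7,6,-6],0],[1,[-40.7,6,-4],0],[1,[-40.7,6,-3],0],[1,[-40.7,6,-2.5],0],[1,[-40.7,6,-2.2],0],[1,[-40.7,6,-2.1],0],[1,[-40.7,6,-2.1],0]]'; python3 - <<'E'
from h import *
p,R=tool(); print(p, r.get_state()['contact_force'],go(.5972,.0274,.0421))
E
```

```text
clock: 17.2
tool_pos: [0.5973, 0.0275, 0.0429]
eef_rot: [0.708, 0.707, 0.001, 0.0]
contact_force: [0.1, -0.3, -0.6]
opening: 0.637
[0.59727172 0.0274589  0.04288381] [ 0.07375441 -0.31670753 -0.60166396] [-0.01 -0.01  0.08]
```

```bash
python3 -m inch '[[1,[0,0,0.08],0],[1,[0,0,0.08],0],[0.25,[0,0,0.08],0],[0.15,[0,0,0.08],0],[0,[0,0,0.08],0],[0,[0,0,0.08],0],[0,[0,0,0.08],0],[0,[0,0,-4],0],[0,[0,0,-8],0],[0,[0,0,-8],0],[0,[0,0,-8],0]]'; python3 - <<'E'
from h import *
p,R=tool(); print(p)
see("wrist","cup_a","cup",.02,"w10")
see("side","cup_a","cup",0,"d10")
print(go(.5755,.3025,.12))
E
```

```text
clock: 18.3
tool_pos: [0.5973, 0.0273, 0.1231]
eef_rot: [0.708, 0.706, 0.001, 0.001]
contact_force: [-0.4, 0.8, 0.1]
opening: 1.002
[0.59727896 0.02733256 0.12305618]
wrist 0.93 [326. 368.] xy [ 0.6021 -0.0472] ratio 0.93 [122. 120. 120.]
wrist 0.83 [318. 257.] xy [0.5973 0.0272] ratio 0.97 [159. 162. 163.]
wrist 0.66 [329. 429.] xy [ 0.6044 -0.0938] ratio 0.22 [91. 89. 91.]
side 0.98 [353. 320.] xy [ 0.6142 -0.1097] ratio 0.98 [180. 174. 163.]
side 0.88 [158. 258.] xy [0.322  0.3694] ratio 0.89 [192. 116. 137.]
side 0.8 [314. 285.] xy [0.606  0.0394] ratio 0.92 [159. 158. 159.]
side 0.8 [334. 302.] xy [ 0.6112 -0.0361] ratio 0.96 [178. 170. 168.]
side 0.77 [251. 235.] xy [0.574  0.3007] ratio 0.93 [166. 159. 157.]
side 0.52 [384. 449.] xy [ 0.4546 -0.4043] ratio 0.74 [ 81. 163. 160.]
[27.53 -2.08  0.09]
```

View pics/w10.png

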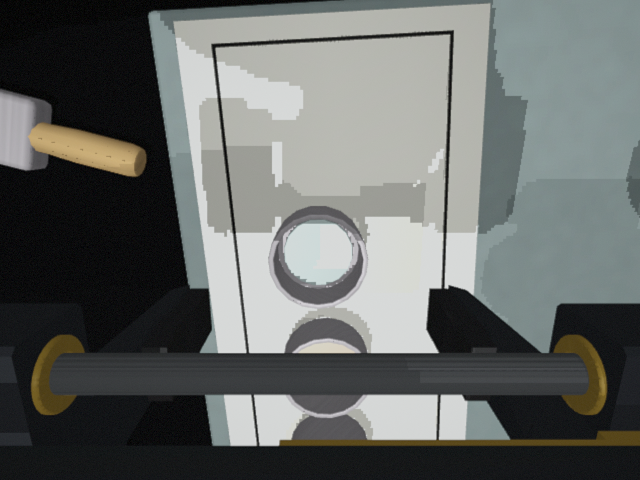

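Wrist picture: third cup at (318,257) and the second at (326,368) stand upright inside the black outline; room remains at the top. On to the fourth cup.

```bash
python3 -m inch '[[0,[27.5,-2.1,0],0],[0,[27.5,-2.1,0],0],[0,[27.5,-2.1,0],0],[0,[27.5,-2.1,0],0],[0,[27.5,-2.1,0],0],[0,[27.5,-2.1,0],0],[0,[27.5,-2.1,0],0],[0,[27.5,-2.1,0],0],[0,[27.5,-2.1,0],0]]'; python3 - <<'E'
from h import *
p,R=tool(); print(p)
see("wrist","cup_a","cup",.0,"w11")
E
```

```text
clock: 19.4
tool_pos: [0.5766, 0.2995, 0.1215]
eef_rot: [0.709, 0.706, -0.001, 0.001]
contact_force: [-0.1, 0.3, 0.2]
opening: 0.999
[0.57657507 0.29949478 0.12151882]
wrist 0.79 [317. 242.] xy [0.5762 0.303 ] ratio 0.97 [217. 216. 217.]
```

```bash
python3 -m inch '[[0,[0.05,0,5],0],[0,[0.05,0,10.2],0],[0,[0.05,0,10.2],0],[0,[0.05,0,10.2],0],[1,[0.05,0,10.2],0],[1,[0.05,0,10.2],0],[1,[0.05,0,10.2],0],[1,[0.05,0,10.2],0],[1,[0.05,0,10.2],0],[1,[0.05,0,10.2],0],[1,[0.05,0,10.2],0]]' 20; python3 - <<'E'
from h import *
p,R=tool(); print(p,r.get_state()['opening'])
print(go(.5935,.1013,.12), go(.5935,.1013,p[2]+.0205))
E
```

```text
clock: 20.6
tool_pos: [0.5764, 0.3029, 0.0208]
eef_rot: [0.708, 0.707, 0.0, 0.0]
contact_force: [-0.8, -0.8, 5.5]
opening: 0.631
[0.57641997 0.30292146 0.02083068] 0.6305366637530531
[-20.16   1.75  -9.92] [-20.16   1.74  -2.05]
```

```bash
python3 -m inch '[[1,[0,0,-5],0],[1,[0,0,-9.8],0],[1,[-20.2,1.7,-9.8],0],[1,[-20.2,1.7,-9.8],0],[1,[-20.2,1.7,-9.8],0],[1,[-20.2,1.7,-9.8],0],[1,[-20.2,1.7,-9.8],0],[1,[-20.2,1.7,-9.8],0],[1,[-20.2,1.7,-9.8],0],[1,[-20.2,1.7,-6],0],[1,[-20.2,1.7,-4],0],[1,[-20.2,1.7,-3],0],[1,[-20.2,1.7,-2.5],0],[1,[-20.2,1.7,-2.2],0],[1,[-20.2,1.7,-2.1],0],[1,[-20.2,1.7,-2.1],0],[1,[-20.2,1.7,-2.1],0]]'; python3 - <<'E'
from h import *
p,R=tool(); print(p, r.get_state()['contact_force'],go(.5935,.1013,.0411))
E
```

```text
clock: 22.3
tool_pos: [0.5934, 0.1008, 0.0419]
eef_rot: [0.708, 0.706, 0.001, 0.0]
contact_force: [-0.5, 0.1, -0.7]
opening: 0.633
[0.59337782 0.10084947 0.04192669] [-0.51237603  0.06308045 -0.65868171] [0.05 0.01 0.08]
```

```bash
python3 -m inch '[[1,[0,0,0.08],0],[1,[0,0,0.08],0],[0.25,[0,0,0.08],0],[0.15,[0,0,0.08],0],[0,[0,0,0.08],0],[0,[0,0,0.08],0],[0,[0,0,0.08],0],[0,[0,0,-4],0],[0,[0,0,-8],0],[0,[0,0,-8],0],[0,[0,0,-8],0]]'; python3 - <<'E'
from h import *
p,R=tool(); print(p)
see("wrist","cup_a","cup",.02,"w12")
print(go(.411,-.1543,.12))
E
```

```text
clock: 23.4
tool_pos: [0.5934, 0.1009, 0.1221]
eef_rot: [0.708, 0.706, 0.001, 0.0]
contact_force: [-0.8, -0.1, -0.7]
opening: 0.999
[0.59335528 0.10089927 0.122055  ]
wrist 0.9 [318. 258.] xy [0.5934 0.1011] ratio 0.96 [161. 161. 161.]
wrist 0.73 [330. 429.] xy [ 0.6012 -0.0196] ratio 0.19 [89. 88. 90.]
[-25.53 -18.06   0.07]
```

View pics/w12.png

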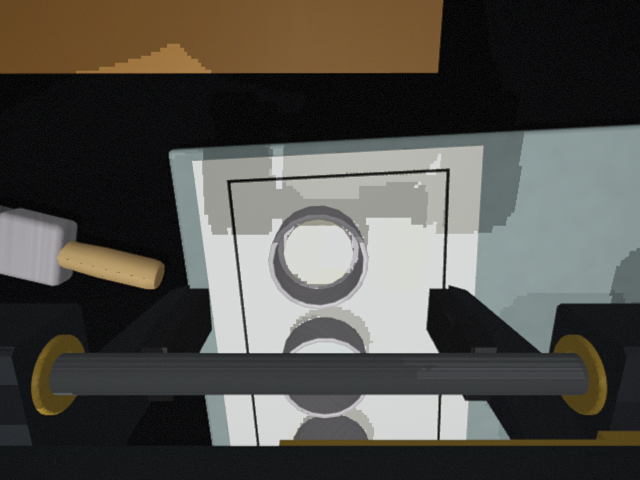

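```bash
python3 -m inch '[[1,[-25.5,-18.1,0],0],[1,[-25.5,-18.1,0],0],[1,[-25.5,-18.1,0],0],[1,[-25.5,-18.1,0],0],[1,[-25.5,-18.1,0],0],[1,[-25.5,-18.1,0],0],[1,[-25.5,-18.1,0],0],[1,[-25.5,-18.1,0],0],[1,[-25.5,-18.1,2],0],[1,[-25.5,-18.1,4],0],[1,[-25.5,-18.1,4],0],[1,[-25.5,-18.1,4],0]]'; python3 - <<'E'
from h import *
p,R=tool(); print(p,r.get_state()['opening'],r.get_state()['contact_force'],go(.411,-.1543,.060))
snap("wrist","w13"); see("scene","cup_a","cup",.02,"s13"); snap("side","d13")
E
```

```text
clock: 24.7
tool_pos: [0.4122, -0.1523, 0.0808]
eef_rot: [0.707, 0.707, 0.0, -0.001]
contact_force: [-0.4, -0.0, 0.1]
opening: 0.007
[ 0.41220874 -0.15226854  0.08083572] 0.007099649582342089 [-0.39049124 -0.04212445  0.09494264] [-0.21 -0.12  2.08]
scene 0.94 [315. 296.] xy [ 0.6034 -0.0468] ratio 0.93 [193. 187. 187.]
scene 0.85 [338. 285.] xy [0.5918 0.027 ] ratio 0.74 [198. 199. 202.]
scene 0.75 [290. 304.] xy [ 0.6043 -0.1183] ratio 0.92 [193. 191. 181.]
scene 0.66 [411. 192.] xy [0.3385 0.3635] ratio 0.88 [188. 107. 135.]
scene 0.47 [363. 274.] xy [0.5804 0.1071] ratio 0.52 [187. 185. 188.]
scene 0.46 [364. 302.] xy [0.663  0.0778] ratio 6.33 [30. 31. 34.]
```

View pics/w13.png

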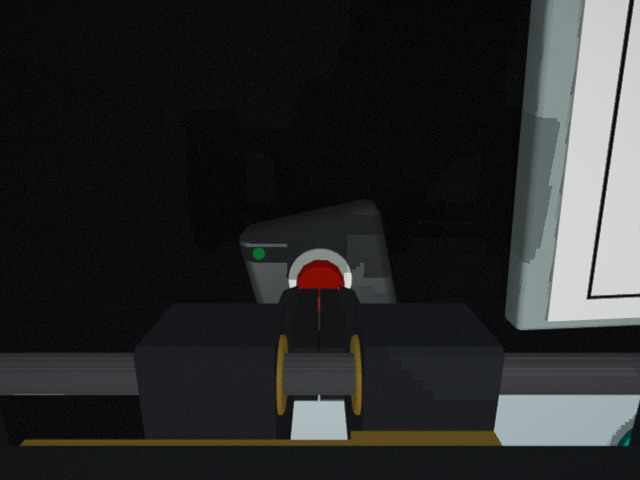

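View pics/d13.png

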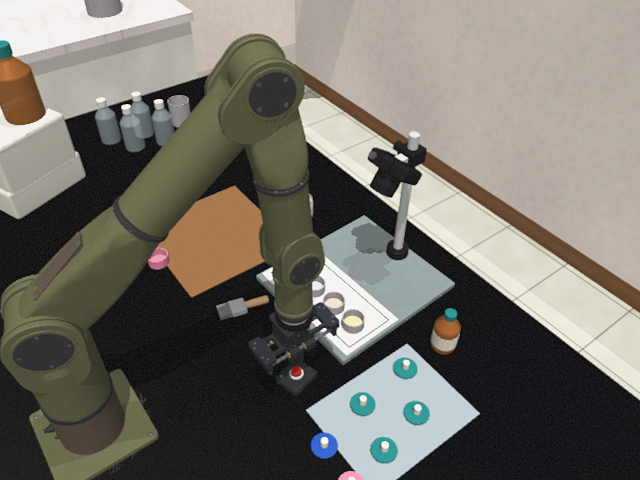

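View pics/s13.png

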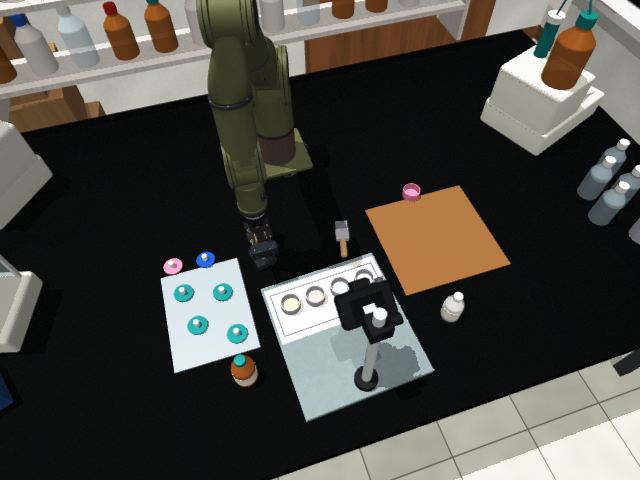

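```bash
python3 -m inch '[[1,[-0.1,-0.1,1.5],0],[1,[-0.1,-0.1,2.3],0],[1,[-0.1,-0.1,2.3],0],[1,[-0.1,-0.1,2.3],0]]' ; python3 -m inch '[[1,[0,0,0.2],0],[1,[0,0,0.3],0],[1,[0,0,0.35],0]]'
```

```text
clock: 25.3
tool_pos: [0.4111, -0.1552, 0.0591]
eef_rot: [0.708, 0.706, -0.001, -0.001]
contact_force: [-0.5, -0.5, 0.1]
opening: 0.004
clock: 25.6
tool_pos: [0.4111, -0.1553, 0.0558]
eef_rot: [0.708, 0.707, -0.0, -0.0]
contact_force: [0.1, 1.0, -0.1]
opening: 0.004
```

```bash
python3 -m inch '[[1,[0,0,0.1],0],[1,[0,0,0.2],0],[1,[0,0,0.2],0]]' ; python3 -m inch '[[1,[0,0,0.1],0],[1,[0,0,0.15],0],[1,[0,0,0.15],0]]'
```

```text
clock: 25.9
tool_pos: [0.4112, -0.1553, 0.0538]
eef_rot: [0.708, 0.707, -0.0, -0.0]
contact_force: [0.5, -1.0, 1.3]
opening: 0.009
clock: 26.2
tool_pos: [0.4112, -0.1553, 0.0522]
eef_rot: [0.708, 0.707, -0.0, -0.0]
contact_force: [0.4, -0.4, 2.1]
opening: 0.005
```

```bash
python3 -m inch '[[1,[0,0,0.05],0],[1,[0,0,0.1],0],[1,[0,0,0.1],0]]'
```

```text
clock: 26.5
tool_pos: [0.4112, -0.1553, 0.0513]
eef_rot: [0.708, 0.707, -0.0, -0.0]
contact_force: [0.3, 0.3, 7.4]
opening: 0.006
```

```bash
python3 -m inch '[[1,[0,0,-0.02],0],[1,[0,0,-0.02],0]]'; python3 - <<'E'
from h import *
for i in range(2):
    s=r.get_state(); print(s['contact_force'][2],s['tool_pos'][2],s['joint_torque']); viewer.snapshot("side")
E
```

```text
clock: 26.7
tool_pos: [0.4112, -0.1553, 0.0514]
eef_rot: [0.708, 0.706, -0.0, -0.0]
contact_force: [-0.6, -0.3, 6.6]
opening: 0.004
6.551935182130946 0.051367394792239195 [-3.33685277e-02 -4.26100373e+01  6.94437828e-01  1.83887808e-01
 -2.21781596e-02  2.11057212e-02  1.35862330e-02]
6.895706735926948 0.05138758213996371 [-2.15539348e-02 -4.23519731e+01  7.03511462e-01  1.83718228e-01
 -1.97011256e-02  2.37176864e-02  9.80993849e-03]
```

```bash
python3 -m inch '[[1,[0,0,-0.03],0],[1,[0,0,-0.03],0],[1,[0,0,-0.03],0]]';  python3 -m inch '[[1,[0,0,0],0],[1,[0,0,0],0],[1,[0,0,0],0],[1,[0,0,0],0],[1,[0,0,0],0],[1,[0,0,0],0],[1,[0,0,0],0],[1,[0,0,0],0],[1,[0,0,0],0],[1,[0,0,0],0],[1,[0,0,0],0],[1,[0,0,0],0],[1,[0,0,0],0],[1,[0,0,0],0]]'
```

```text
clock: 27.1
tool_pos: [0.4111, -0.1553, 0.0514]
eef_rot: [0.708, 0.706, -0.0, -0.001]
contact_force: [0.4, -1.0, 4.3]
opening: -0.001
clock: 28.5
tool_pos: [0.4111, -0.1553, 0.0514]
eef_rot: [0.708, 0.706, -0.0, -0.001]
contact_force: [2.0, -0.6, 5.2]
opening: 0.009
```

```bash
python3 - <<'E'
from h import *
see("scene","cup_a","cup",.02,"s14"); see("side","cup_a","cup",.02,"d14"); print(r.get_state()['contact_force'])
E
```

```text
scene 0.92 [290. 304.] xy [ 0.6039 -0.12  ] ratio 1.03 [199. 196. 188.]
scene 0.85 [339. 285.] xy [0.5922 0.0277] ratio 0.77 [198. 199. 202.]
scene 0.77 [315. 296.] xy [ 0.602 -0.047] ratio 0.93 [195. 189. 189.]
scene 0.71 [363. 275.] xy [0.5813 0.1066] ratio 0.58 [192. 190. 192.]
scene 0.65 [411. 192.] xy [0.3383 0.3642] ratio 0.92 [188. 108. 135.]
side 0.79 [334. 303.] xy [ 0.5999 -0.0497] ratio 0.91 [178. 170. 168.]
side 0.67 [163. 262.] xy [0.3197 0.3277] ratio 0.23 [177. 105. 124.]
side 0.65 [354. 320.] xy [ 0.6039 -0.122 ] ratio 0.96 [183. 178. 167.]
side 0.61 [320. 287.] xy [0.6034 0.0136] ratio 0.39 [171. 168. 170.]
[ 1.65551199 -0.42299176  6.38928334]
```

```bash
python3 -m inch '[[1,[0,0,0.2],0],[1,[0,0,0.4],0],[1,[0,0,0.5],0],[1,[0,0,0.5],0],[1,[0,0,0.5],0],[1,[0,0,0.5],0]]'
```

```text
clock: 29.3
tool_pos: [0.4111, -0.1553, 0.0479]
eef_rot: [0.708, 0.707, -0.0, 0.0]
contact_force: [0.5, -0.0, 26.1]
opening: 0.003
```

```bash
python3 -m inch '[[1,[0,0,-0.4],0],[1,[0,0,-1],0],[1,[0,0,-3],0],[1,[0,0,-6],0],[0.7,[0,0,-7],0],[0.65,[0,0,-7],0]]'; python3 - <<'E'
from h import *
s=r.get_state(); p,R=tool(s); cp=viewer.camera_params("wrist");W=cp["world_to_cam"]; o=-W[:3,:3].T@W[:3,3]
print(p, 'cam in tool',R.inv().apply(o-p).round(3),np.array(s['q']).round(2),s['opening'], s['contact_force'])
print(go(.491,-.2938,.12))
E
```

```text
clock: 29.9
tool_pos: [0.4107, -0.1554, 0.117]
eef_rot: [0.708, 0.706, -0.0, -0.001]
contact_force: [-0.1, -0.1, 0.1]
opening: 0.162
[ 0.41071916 -0.15536584  0.11703936] cam in tool [ 0.069 -0.    -0.132] [ 0.55  0.76 -0.48  2.22  0.97  0.39 -0.74] 0.1624897567190654 [-0.14326431 -0.06495959  0.11271565]
[-13.82   8.06  -0.32]
```

```bash
python3 -m inch '[[0.55,[-13.8,8.1,0],90],[0.55,[-13.8,8.1,0],90],[0.55,[-13.8,8.1,0],90],[0.55,[-13.8,8.1,0],90],[0.55,[-13.8,8.1,0],90],[0.55,[-13.8,8.1,0],90],[0.55,[-13.8,8.1,0],90],[0.55,[-13.8,8.1,0],90],[0.55,[-13.8,8.1,0],90],[0.55,[-13.8,8.1,0],90],[0.55,[-13.8,8.1,0],90],[0.55,[-13.8,8.1,0],90],[0.55,[-13.8,8.1,0],90],[0.55,[-13.8,8.1,0],90]]'; python3 - <<'E'
from h import *
s=r.get_state(); p,R=tool(s); print(p,R.as_matrix().round(3).tolist(),np.array(s['q']).round(2),s['opening'])
see("wrist","cover_a","cover",0,"w15")
E
```

```text
clock: 31.3
tool_pos: [0.4912, -0.2932, 0.1154]
eef_rot: [1.0, -0.0, -0.002, -0.0]
contact_force: [0.8, -0.3, 0.1]
opening: 0.453
[ 0.49121852 -0.29315821  0.11540384] [[1.0, -0.0, -0.004], [-0.0, -1.0, 0.001], [-0.004, -0.001, -1.0]] [ 0.59  0.82 -0.23  1.83  0.34  0.53 -1.44] 0.45301918336467617
wrist 0.95 [467. 110.] xy [ 0.5722 -0.3787] ratio 0.95 [ 33. 180. 176.]
wrist 0.9 [483. 281.] xy [ 0.4664 -0.4001] ratio 0.69 [ 28. 164. 160.]
wrist 0.68 [297.  23.] xy [ 0.6171 -0.2806] ratio 0.47 [ 12. 167. 164.]
wrist 0.68 [357. 416.] xy [ 0.3617 -0.3203] ratio 0.72 [ 59. 116. 185.]
wrist 0.57 [320. 243.] xy [ 0.4921 -0.2934] ratio 0.98 [ 24. 132. 128.]
```

View pics/w15.png

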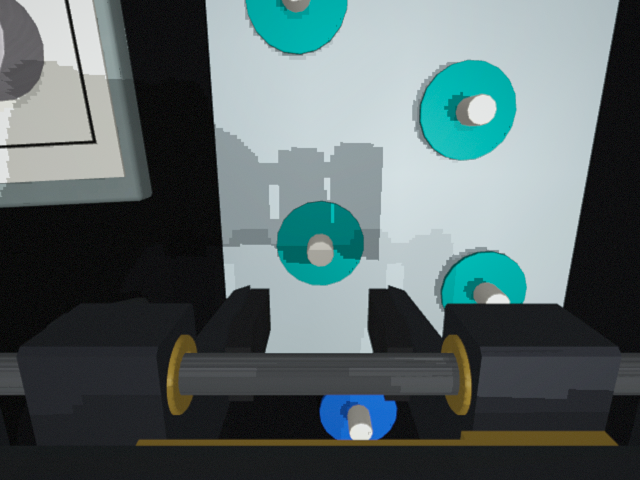

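```bash
python3 -m inch '[[0.55,[0.1,0,5],0],[0.55,[0.1,0,9],0],[0.55,[0.1,0,9],0],[0.55,[0.1,0,9],0],[1,[0.1,0,9],0],[1,[0.1,0,9],0],[1,[0.1,0,9],0],[1,[0.1,0,9],0],[1,[0.1,0,9],0],[1,[0.1,0,9],0]]' 15; python3 - <<'E'
from h import *
s=r.get_state(); p,R=tool(s); print(p,s['opening'],go(.6045,-.1192,.13),go(.6045,-.1192,p[2]+.0445))
E
```

```text
clock: 32.4
tool_pos: [0.4923, -0.2934, 0.0261]
eef_rot: [1.0, -0.001, -0.001, -0.0]
contact_force: [-0.3, 0.2, 1.6]
opening: 0.178
[ 0.49231233 -0.29342279  0.02614736] 0.1783328223891011 [ 11.16 -17.45 -10.41] [ 11.18 -17.44  -4.47]
```

```bash
python3 -m inch '[[1,[0,0,-5],0],[1,[0,0,-10],0],[1,[4,-17.4,-10],0],[1,[4,-17.4,-10],0],[1,[4,-17.4,-10],0],[1,[4,-17.4,-10],0],[1,[4,-17.4,-10],0],[1,[4,-17.4,-10],0],[1,[4,-17.4,-10],0]]'; python3 - <<'E'
from h import *
s=r.get_state(); p,R=tool(s); print(p,s['opening'],R.as_matrix().round(3).tolist())
see("wrist","cup_a","cup",0.02,"w16"); see("wrist","cover_a","cover",p[2]-.0261,"w16b")
print(go(.6042,-.12,.13),go(.6042,-.12,.0261+.0445))
E
```

```text
clock: 33.3
tool_pos: [0.5323, -0.1214, 0.1258]
eef_rot: [1.0, -0.002, -0.002, 0.0]
contact_force: [0.7, 0.0, -0.5]
opening: 0.177
[ 0.53225216 -0.12138274  0.12583407] 0.17689519998141684 [[1.0, -0.004, -0.003], [-0.004, -1.0, -0.001], [-0.003, 0.001, -1.0]]
wrist 0.98 [ 52. 141.] xy [0.5964 0.0233] ratio 0.88 [113. 116. 118.]
wrist 0.83 [139.  72.] xy [ 0.6307 -0.0294] ratio 0.95 [143. 136. 132.]
wrist 0.65 [315. 124.] xy [ 0.6046 -0.1196] ratio 0.97 [177. 177. 163.]
wrist 0.96 [586.  79.] xy [ 0.6179 -0.2167] ratio 0.34 [ 28. 145. 141.]
wrist 0.66 [579. 432.] xy [ 0.4681 -0.2396] ratio 0.16 [ 22.  84. 166.]
wrist 0.56 [319. 294.] xy [ 0.5358 -0.121 ] ratio 0.81 [ 36. 108. 105.]
[ 7.17 -0.12 -0.43] [ 7.18 -0.12  5.51]
```

View pics/w16.png

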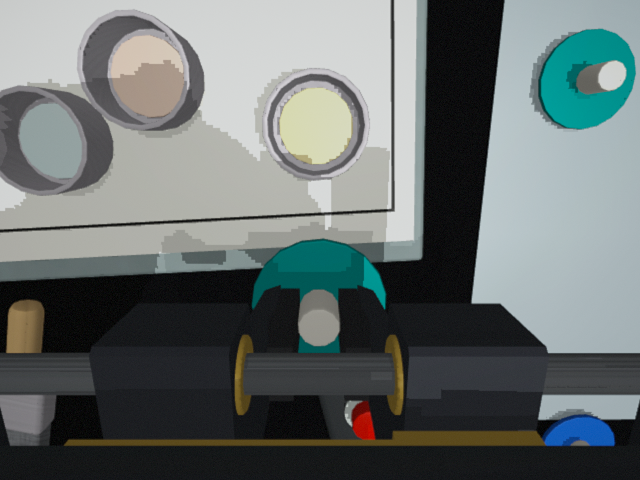

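```bash
python3 -m inch '[[1,[4,-0.2,0],0],[1,[7.2,-0.2,0],0],[1,[7.2,-0.2,0],0],[1,[7.2,-0.2,2],0],[1,[7.2,-0.2,4],0],[1,[7.2,-0.2,4.8],0],[1,[7.2,-0.2,4.8],0],[1,[7.2,-0.2,4.8],0]]'; python3 - <<'E'
from h import *
s=r.get_state(); p,R=tool(s); print(p,s['contact_force'],go(.6046,-.1197,.0696))
snap("wrist","w17")
E
```

```text
clock: 34.3
tool_pos: [0.6048, -0.1178, 0.0782]
eef_rot: [1.0, -0.001, -0.001, -0.0]
contact_force: [-0.7, -0.7, -0.7]
opening: 0.176
[ 0.6047811  -0.11778731  0.07824655] [-0.74009172 -0.67169431 -0.67643072] [-0.02  0.19  0.86]
```

View pics/w17.png

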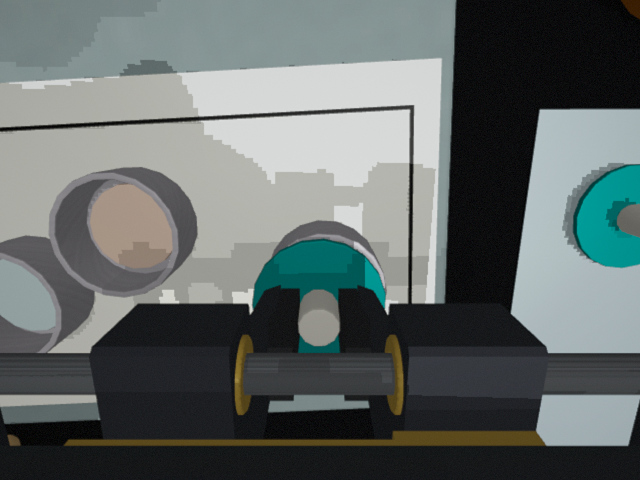

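```bash
python3 -m inch '[[1,[0,0.2,0],0],[1,[0,0.2,0],0],[1,[0,0.2,0],0],[1,[0,0.2,0.5],0],[1,[0,0.2,0.7],0],[1,[0,0.2,0.8],0],[1,[0,0.2,0.85],0],[1,[0,0.2,0.85],0]]'
```

```text
clock: 35.15
tool_pos: [0.6047, -0.1194, 0.0693]
eef_rot: [1.0, -0.001, -0.001, -0.0]
contact_force: [-0.1, 0.4, 0.4]
opening: 0.176
```

```bash
python3 -m inch '[[1,[0,0,0.06],0],[1,[0,0,0.06],0]]'; python3 -m inch '[[0.75,[0,0,0],0],[0.65,[0,0,0],0],[0.6,[0,0,0],0],[0.55,[0,0,0],0],[0.55,[0,0,-2],0],[0.55,[0,0,-5],0],[0.55,[-1,0,-6],0],[0.55,[-1,0,-6],0]]';  python3 - <<'E'
from h import *
s=r.get_state(); p,R=tool(s); print(p)
see("wrist","cover_a","cover",0.043,"w18"); see("wrist","cup_a","cup",.02,"w18b")
print(go(.5720,-.3790,.12),go(.629,-.281,.12))
E
```

```text
clock: 35.35
tool_pos: [0.6049, -0.1194, 0.0691]
eef_rot: [1.0, -0.001, -0.001, -0.0]
contact_force: [-0.3, 0.5, 4.5]
opening: 0.173
clock: 36.15
tool_pos: [0.5941, -0.1199, 0.1298]
eef_rot: [1.0, -0.001, -0.001, 0.0]
contact_force: [-0.7, -0.5, -0.6]
opening: 0.452
[ 0.59406618 -0.1198663   0.129824  ]
wrist 0.84 [318. 239.] xy [ 0.6054 -0.1189] ratio 0.95 [ 21. 113. 110.]
wrist 0.67 [567. 183.] xy [ 0.636  -0.2531] ratio 0.66 [ 30. 152. 148.]
wrist 0.89 [  6. 253.] xy [0.5931 0.0666] ratio 0.07 [97. 96. 98.]
wrist 0.89 [322. 194.] xy [ 0.63   -0.1211] ratio 0.08 [92. 93. 95.]
wrist 0.81 [ 70. 248.] xy [0.5967 0.0275] ratio 0.95 [113. 116. 118.]
wrist 0.61 [159. 190.] xy [ 0.6308 -0.0295] ratio 0.97 [130. 122. 118.]
[-2.16 25.96  0.74] [ 3.52 16.15  0.72]
```

View pics/w18.png

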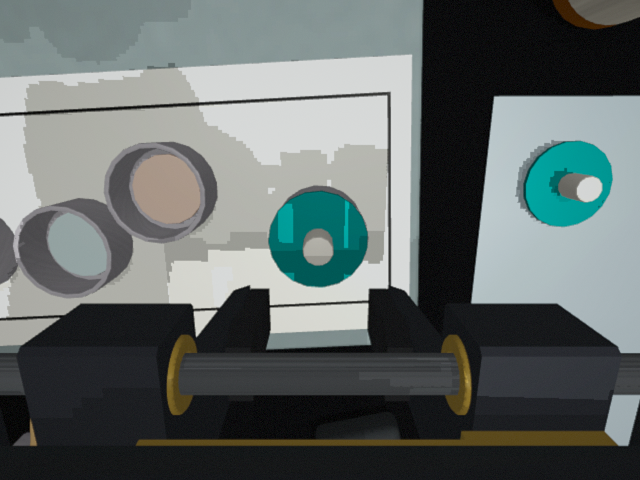

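```bash
python3 -m inch '[[0.55,[3.5,16.1,0.7],0],[0.55,[3.5,16.1,0.7],0],[0.55,[3.5,16.1,0.7],0],[0.55,[3.5,16.1,0.7],0],[0.55,[3.5,16.1,0.7],0],[0.55,[3.5,16.1,0.7],0]]';  python3 - <<'E'
from h import *
s=r.get_state(); p,R=tool(s); print(p)
see("wrist","cover_a","cover",0.0,"w19"); see("wrist","amber_bottle","cup",.0,"w19b")
E
```

```text
clock: 36.95
tool_pos: [0.6292, -0.2786, 0.1203]
eef_rot: [1.0, -0.0, -0.002, -0.002]
contact_force: [0.4, 0.3, -0.3]
opening: 0.45
[ 0.62922519 -0.27863151  0.12034052]
wrist 0.93 [ 34. 297.] xy [ 0.5905 -0.0857] ratio 0.96 [ 40. 121. 117.]
wrist 0.9 [459. 306.] xy [ 0.5838 -0.3734] ratio 0.42 [  3. 163. 159.]
wrist 0.64 [323. 240.] xy [ 0.6309 -0.2805] ratio 0.96 [ 24. 135. 131.]
wrist 0.95 [332.  38.] xy [ 0.746 -0.283] ratio 0.95 [129.  87.  28.]
```

View pics/w19.png

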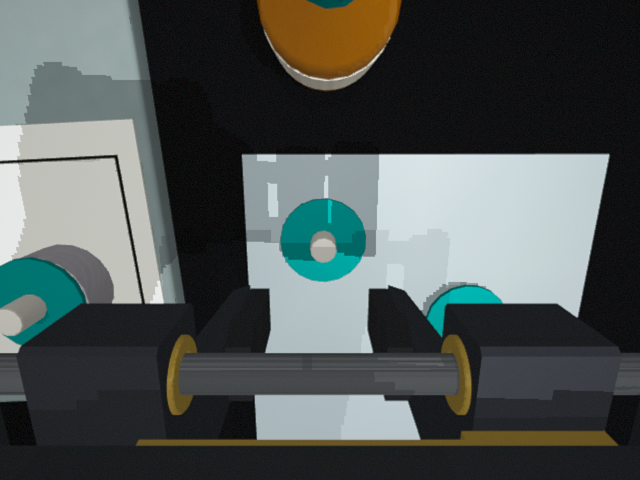

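```bash
python3 -m inch '[[0.55,[0.1,0.05,4],0],[0.55,[0.1,0.05,8],0],[0.55,[0.1,0.05,9.5],0],[0.55,[0.1,0.05,9.5],0],[0.55,[0.1,0.05,9.5],0],[1,[0.1,0.05,9.5],0],[1,[0.1,0.05,9.5],0],[1,[0.1,0.05,9.5],0],[1,[0.1,0.05,9.5],0],[1,[0.1,0.05,9.5],0],[1,[0.1,0.05,9.5],0]]' 15; python3 - <<'E'
from h import *
s=r.get_state(); p,R=tool(s); print(p,s['opening'],go(.6305,-.03,.11),go(.6305,-.03,p[2]+.043))
E
```

```text
clock: 38.25
tool_pos: [0.6306, -0.2811, 0.027]
eef_rot: [1.0, -0.001, -0.001, -0.0]
contact_force: [-1.0, 0.3, 3.6]
opening: 0.171
[ 0.63062486 -0.28108527  0.02695981] 0.17068900332705628 [ -0.07 -25.11  -8.3 ] [ -0.07 -25.11  -4.29]
```

```bash
python3 -m inch '[[1,[0,0,-5],0],[1,[0,0,-9],0],[1,[-7,-25.1,-9],0],[1,[-7,-25.1,-9],0],[1,[-7,-25.1,-9],0],[1,[-7,-25.1,-9],0],[1,[-7,-25.1,-9],0],[1,[-7,-25.1,-9],0],[1,[-7,-25.1,-9],0],[1,[-7,-25.1,-9],0],[1,[-7,-25.1,-9],0],[1,[-7,-25.1,-9],0]]'; python3 - <<'E'
from h import *
s=r.get_state(); p,R=tool(s); print(p,s['opening'],R.as_matrix().round(3).tolist())
see("wrist","cup_a","cup",0.02,"w20"); see("wrist","cover_a","cover",.043,"w20b")
print(go(.6305,-.03,.11),go(.6305,-.03,.027+.043))
E
```

```text
clock: 39.45
tool_pos: [0.5614, -0.0323, 0.1167]
eef_rot: [1.0, -0.003, -0.001, 0.0]
contact_force: [-0.1, -0.1, -0.8]
opening: 0.176
[ 0.56136619 -0.03232035  0.11670567] 0.17574968951249578 [[1.0, -0.005, -0.002], [-0.005, -1.0, -0.001], [-0.002, 0.001, -1.0]]
wrist 0.96 [207. 196.] xy [0.5972 0.027 ] ratio 0.97 [129. 134. 135.]
wrist 0.82 [313. 130.] xy [ 0.6308 -0.0293] ratio 0.95 [176. 174. 170.]
wrist 0.75 [ 73. 203.] xy [0.5934 0.1008] ratio 0.96 [120. 119. 116.]
wrist 0.71 [445. 169.] xy [ 0.611  -0.0977] ratio 0.22 [84. 84. 86.]
wrist 0.93 [318. 294.] xy [ 0.5447 -0.0306] ratio 1.38 [ 37. 109. 105.]
wrist 0.9 [493. 182.] xy [ 0.6052 -0.1187] ratio 0.96 [ 32. 164. 160.]
[ 6.94 -0.09  0.66] [ 6.95 -0.09  4.66]
```

View pics/w20.png

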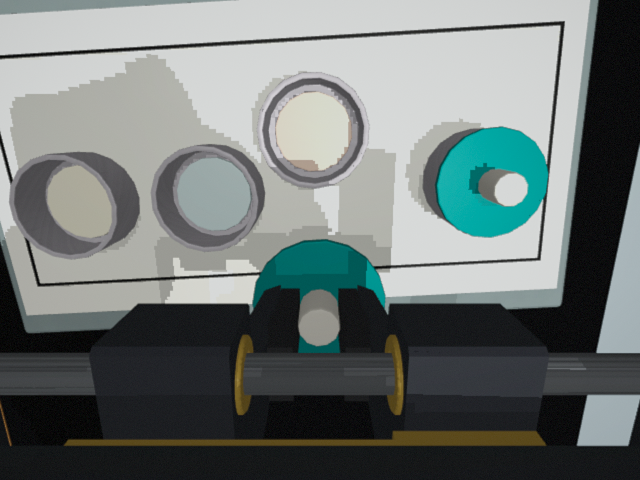

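```bash
python3 -m inch '[[1,[3.5,0,0],0],[1,[6.9,0,0],0],[1,[6.9,0,0],0],[1,[6.9,0,2],0],[1,[6.9,0,3.6],0],[1,[6.9,0,3.6],0],[1,[6.9,0,3.6],0],[1,[6.9,0,3.6],0]]'; python3 - <<'E'
from h import *
s=r.get_state(); p,R=tool(s); print(p,s['contact_force'],go(.6303,-.0298,.0702))
snap("wrist","w21"); snap("side","d21")
E
```

```text
clock: 40.45
tool_pos: [0.6301, -0.03, 0.0813]
eef_rot: [1.0, -0.001, -0.001, -0.0]
contact_force: [-0.1, 0.3, 0.1]
opening: 0.171
[ 0.63012952 -0.02999839  0.08128677] [-0.12818802  0.31562839  0.0572331 ] [ 0.02 -0.02  1.11]
```

View pics/d21.png

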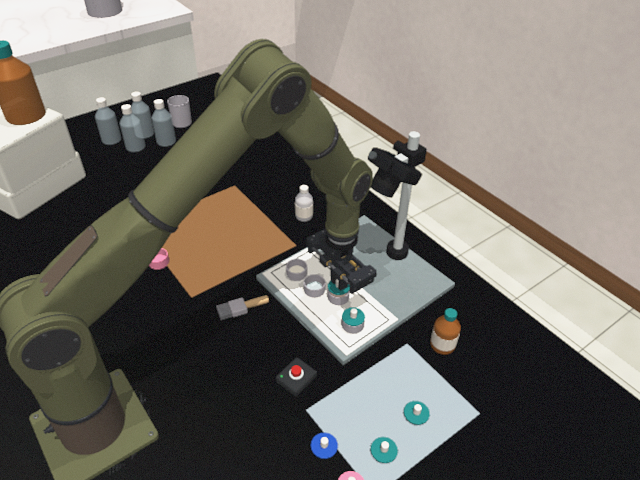

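```bash
python3 -m inch '[[1,[0,0,0.5],0],[1,[0,0,0.9],0],[1,[0,0,1.05],0],[1,[0,0,1.15],0],[1,[0,0,1.15],0]]'; python3 - <<'E'
from h import *
s=r.get_state(); p,R=tool(s); print(p,s['contact_force'])
E
```

```text
clock: 41.05
tool_pos: [0.6296, -0.03, 0.0699]
eef_rot: [1.0, -0.001, -0.002, -0.0]
contact_force: [-2.3, -0.5, 6.2]
opening: 0.173
[ 0.62955297 -0.03003265  0.06987235] [-2.30373041 -0.45181368  6.2280874 ]
```

```bash
python3 -m inch '[[0.75,[0,0,0],0],[0.65,[0,0,0],0],[0.6,[0,0,0],0],[0.55,[0,0,0],0],[0.55,[0,0,-2],0],[0.55,[0,0,-4],0],[0.55,[-3,0,-5],0],[0.55,[-3,0,-5],0],[0.55,[-3,0,-5],0]]';  python3 - <<'E'
from h import *
s=r.get_state(); p,R=tool(s); print(p)
see("wrist","cover_a","cover",0.043,"w22"); see("wrist","cup_a","cup",.02,"w22b")
print(go(.5715,-.3795,.12),go(.4585,-.4015,.12))
E
```

```text
clock: 41.95
tool_pos: [0.6, -0.0301, 0.1195]
eef_rot: [1.0, -0.001, -0.001, -0.0]
contact_force: [0.4, -0.1, 0.1]
opening: 0.451
[ 0.59998292 -0.03009462  0.1194729 ]
wrist 0.94 [485. 254.] xy [ 0.6055 -0.1188] ratio 0.95 [ 30. 156. 152.]
wrist 0.72 [318. 210.] xy [ 0.6297 -0.0295] ratio 0.98 [ 23. 123. 119.]
wrist 0.93 [311. 172.] xy [ 0.6497 -0.0257] ratio 0.2 [139. 141. 143.]
wrist 0.87 [218. 262.] xy [0.5986 0.0275] ratio 0.91 [128. 133. 134.]
wrist 0.78 [452. 231.] xy [ 0.6166 -0.1032] ratio 0.33 [90. 90. 92.]
wrist 0.73 [ 92. 266.] xy [0.5956 0.1005] ratio 0.89 [121. 119. 116.]
[-2.85 34.96 -0.14] [-14.15  37.18  -0.11]
```

View pics/w22.png

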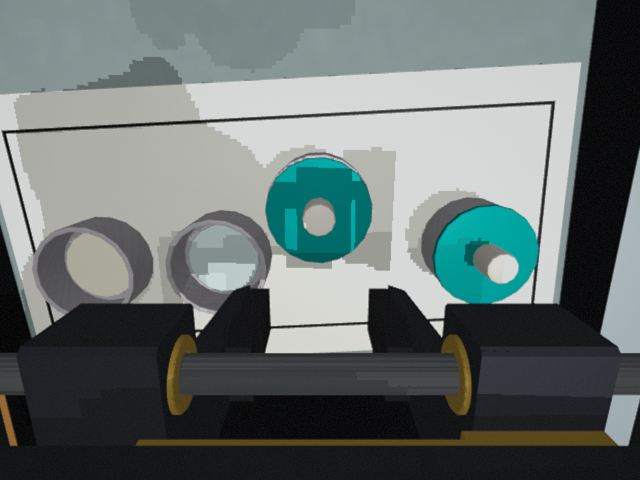

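```bash
python3 - <<'E'
from h import *
im,_,_=snap("side","d22"); c=im[255:345,280:400,::-1]
cv2.imwrite("pics/d22c.png",cv2.resize(c,None,fx=6,fy=6,interpolation=cv2.INTER_CUBIC))
im=cv2.imread("pics/w22.png")[130:320,230:560]; cv2.imwrite("pics/w22c.png",cv2.resize(im,None,fx=2.4,fy=2.4,interpolation=cv2.INTER_CUBIC))
E
```

```text
(no output)
```

View pics/d22c.png

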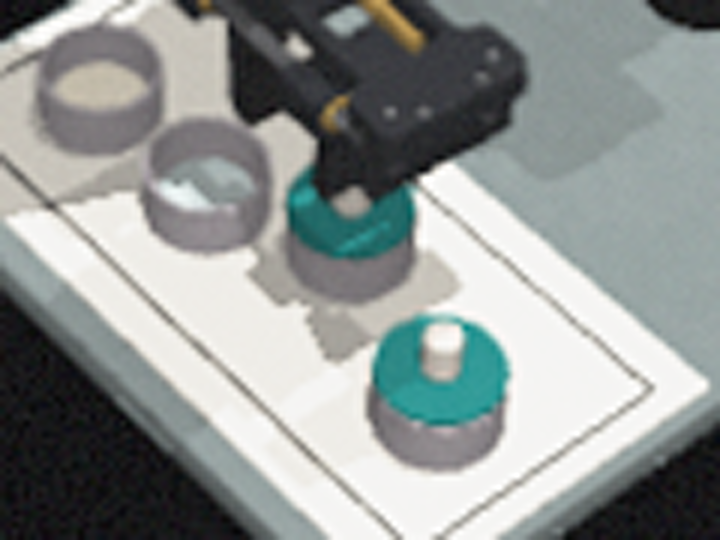

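View pics/w22c.png

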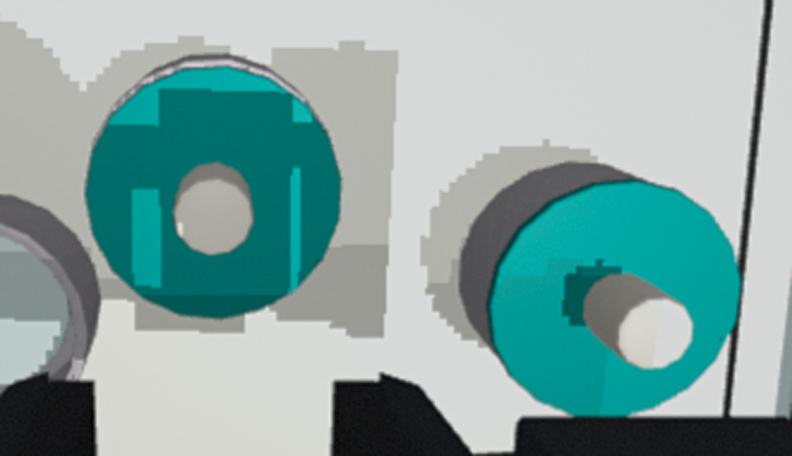

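```bash
python3 -m inch '[[0.55,[-2.8,35,0],0],[0.55,[-2.8,35,0],0],[0.55,[-2.8,35,0],0],[0.55,[-2.8,35,0],0],[0.55,[-2.8,35,0],0],[0.55,[-2.8,35,0],0],[0.55,[-2.8,35,0],0],[0.55,[-2.8,35,0],0],[0.55,[-2.8,35,0],0],[0.55,[-2.8,35,0],0],[0.55,[-2.8,35,0],0]]';  python3 - <<'E'
from h import *
snap("side","d23"); im=cv2.imread("pics/d23.png")[245:345,270:400]; cv2.imwrite("pics/d23c.png",cv2.resize(im,None,fx=6,fy=6,interpolation=cv2.INTER_CUBIC))
s=r.get_state(); p,R=tool(s); print(p)
see("wrist","cover_a","cover",0.0,"w23")
E
```

```text
clock: 43.3
tool_pos: [0.5725, -0.3774, 0.1191]
eef_rot: [1.0, 0.001, -0.001, -0.001]
contact_force: [-0.3, 0.1, -0.8]
opening: 0.452
[ 0.57238505 -0.37761558  0.1191423 ]
wrist 0.96 [322. 243.] xy [ 0.5723 -0.3789] ratio 0.95 [ 22. 134. 130.]
wrist 0.78 [351. 409.] xy [ 0.4462 -0.4008] ratio 0.44 [ 65. 164. 160.]
```

View pics/d23c.png

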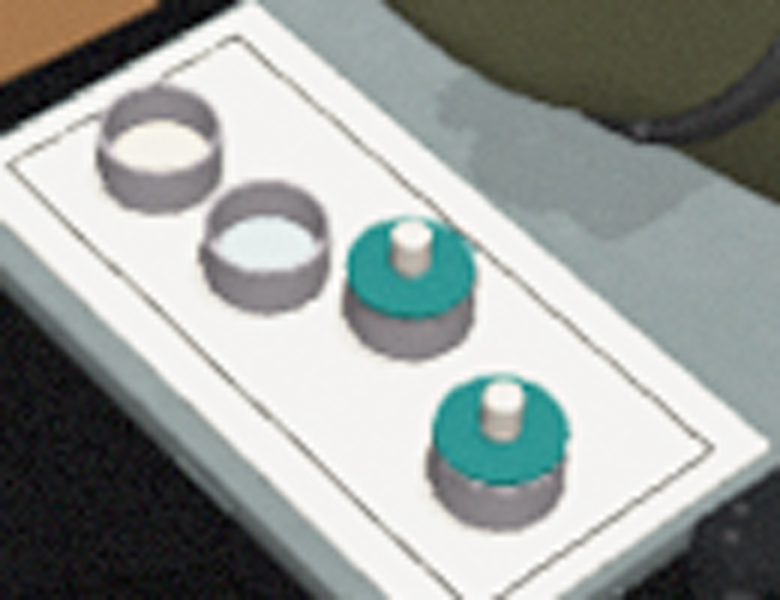

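```bash
python3 -m inch '[[0.55,[0,-0.05,4],0],[0.55,[0,-0.05,8],0],[0.55,[0,-0.05,9.4],0],[0.55,[0,-0.05,9.4],0],[0.55,[0,-0.05,9.4],0],[1,[0,-0.05,9.4],0],[1,[0,-0.05,9.4],0],[1,[0,-0.05,9.4],0],[1,[0,-0.05,9.4],0],[1,[0,-0.05,9.4],0],[1,[0,-0.05,9.4],0]]' 15; python3 - <<'E'
from h import *
s=r.get_state(); p,R=tool(s); print(p,s['opening'],go(.597,.027,.11))
E
```

```text
clock: 44.55
tool_pos: [0.5713, -0.3795, 0.0254]
eef_rot: [1.0, -0.001, -0.001, -0.0]
contact_force: [-0.9, 0.0, 2.3]
opening: 0.179
[ 0.57133459 -0.37950014  0.02538789] 0.1785526494717611 [  2.48 -40.66  -8.45]
```

```bash
python3 -m inch '[[1,[0,0,-5],0],[1,[0,0,-9.2],0],[1,[-4.2,-40.7,-9.2],0],[1,[-4.2,-40.7,-9.2],0],[1,[-4.2,-40.7,-9.2],0],[1,[-4.2,-40.7,-9.2],0],[1,[-4.2,-40.7,-9.2],0],[1,[-4.2,-40.7,-9.2],0],[1,[-4.2,-40.7,-9.2],0],[1,[-4.2,-40.7,-9.2],0],[1,[-4.2,-40.7,-9.2],0],[1,[-4.2,-40.7,-9.2],0],[1,[-4.2,-40.7,-9.2],0],[1,[-4.2,-40.7,-9.2],0]]'; python3 - <<'E'
from h import *
s=r.get_state(); p,R=tool(s); print(p,s['opening'],R.as_matrix().round(3).tolist())
see("wrist","cup_a","cup",0.02,"w24")
E
```

```text
clock: 45.95
tool_pos: [0.5303, 0.0247, 0.1174]
eef_rot: [1.0, -0.003, -0.001, 0.001]
contact_force: [-0.4, -0.9, 0.0]
opening: 0.175
[0.53032933 0.02473064 0.11739011] 0.17453225111362136 [[1.0, -0.006, -0.003], [-0.006, -1.0, -0.001], [-0.003, 0.001, -1.0]]
wrist 0.86 [396.  65.] xy [ 0.6295 -0.0124] ratio 0.36 [92. 92. 93.]
wrist 0.84 [171. 144.] xy [0.5933 0.1007] ratio 0.97 [138. 136. 132.]
wrist 0.79 [561. 123.] xy [ 0.6025 -0.1001] ratio 0.4 [83. 82. 84.]
wrist 0.63 [314. 135.] xy [0.5971 0.0272] ratio 0.97 [173. 174. 176.]
```

View pics/w24.png

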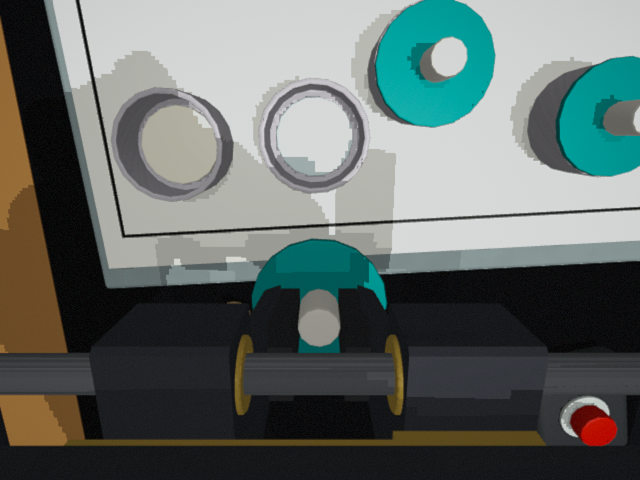

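```bash
python3 -m inch '[[1,[3.5,0,0],0],[1,[6.6,0,0],0],[1,[6.6,0,0],0],[1,[6.6,0,2],0],[1,[6.6,0,3.7],0],[1,[6.6,0,3.7],0],[1,[6.6,0,3.7],0],[1,[6.6,0,3.7],0]]'; python3 - <<'E'
from h import *
s=r.get_state(); p,R=tool(s); print(p,s['contact_force'],go(.5967,.0272,.0684))
E
```

```text
clock: 46.85
tool_pos: [0.5964, 0.0272, 0.0811]
eef_rot: [1.0, -0.001, -0.001, -0.0]
contact_force: [0.8, 1.4, 0.1]
opening: 0.171
[0.59635229 0.02717572 0.08112407] [0.7692899  1.39836388 0.0843642 ] [ 0.04 -0.    1.27]
```

```bash
python3 -m inch '[[1,[0.04,0,0.6],0],[1,[0.04,0,1],0],[1,[0.04,0,1.2],0],[1,[0.04,0,1.3],0],[1,[0.04,0,1.3],0]]'
```

```text
clock: 47.35
tool_pos: [0.5962, 0.0275, 0.0682]
eef_rot: [1.0, -0.001, -0.001, -0.0]
contact_force: [-2.2, -0.6, 7.9]
opening: 0.173
```

```bash
python3 -m inch '[[0.75,[0,0,0],0],[0.65,[0,0,0],0],[0.6,[0,0,0],0],[0.55,[0,0,0],0],[0.55,[0,0,-2],0],[0.55,[0,0,-4],0],[0.55,[-2,0,-5],0],[0.55,[-2,0,-5],0],[0.55,[-2,0,-5],0]]';  python3 - <<'E'
from h import *
s=r.get_state(); p,R=tool(s); print(p)
see("wrist","cover_a","cover",0.043,"w25")
print(go(.4585,-.4015,.12))
E
```

```text
clock: 48.25
tool_pos: [0.5767, 0.0275, 0.1173]
eef_rot: [1.0, -0.001, -0.001, -0.0]
contact_force: [-0.6, 0.4, 0.7]
opening: 0.451
[0.57674533 0.02754578 0.11726581]
wrist 0.81 [319. 229.] xy [0.5969 0.028 ] ratio 0.98 [ 25. 117. 114.]
wrist 0.77 [434. 164.] xy [ 0.6297 -0.0294] ratio 0.97 [ 33. 157. 153.]
[-11.78  42.92  -0.32]
```

View pics/w25.png

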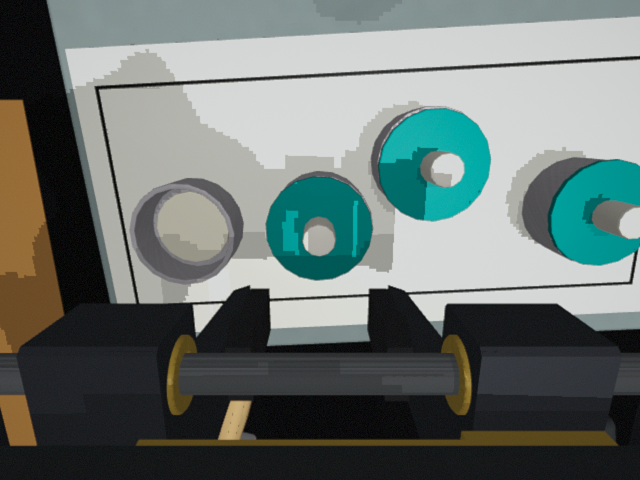

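Cover three at (319,229) is seated concentric on its cup; the last open cup is at (187,231). Now the last teal cover.

```bash
python3 -m inch '[[0.55,[-11.7,43,-0.3],0],[0.55,[-11.7,43,-0.3],0],[0.55,[-11.7,43,-0.3],0],[0.55,[-11.7,43,-0.3],0],[0.55,[-11.7,43,-0.3],0],[0.55,[-11.7,43,-0.3],0],[0.55,[-11.7,43,-0.3],0],[0.55,[-11.7,43,-0.3],0],[0.55,[-11.7,43,-0.3],0],[0.55,[-11.7,43,-0.3],0],[0.55,[-11.7,43,-0.3],0],[0.55,[-11.7,43,-0.3],0],[0.55,[-11.7,43,-0.3],0]]';  python3 - <<'E'
from h import *
see("wrist","cover_a","cover",0.0,"w26")
s=r.get_state(); p,R=tool(s); print(p)
E
```

```text
clock: 49.65
tool_pos: [0.46, -0.4001, 0.1202]
eef_rot: [1.0, 0.001, -0.001, -0.001]
contact_force: [-0.4, 0.0, 0.1]
opening: 0.451
wrist 0.7 [320. 243.] xy [ 0.4596 -0.4006] ratio 0.97 [ 24. 136. 132.]
wrist 0.68 [344. 379.] xy [ 0.3586 -0.4177] ratio 0.8 [210. 150. 170.]
[ 0.4597836  -0.40063024  0.12039564]
```

View pics/w26.png

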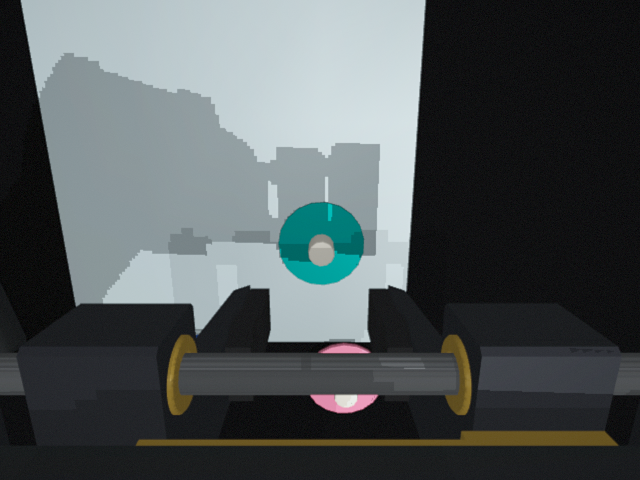

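```bash
python3 -m inch '[[0.55,[0.05,0,4],0],[0.55,[0.05,0,8],0],[0.55,[0.05,0,9.4],0],[0.55,[0.05,0,9.4],0],[0.55,[0.05,0,9.4],0],[1,[0.05,0,9.4],0],[1,[0.05,0,9.4],0],[1,[0.05,0,9.4],0],[1,[0.05,0,9.4],0],[1,[0.05,0,9.4],0],[1,[0.05,0,9.4],0]]' 15; python3 - <<'E'
from h import *
s=r.get_state(); p,R=tool(s); print(p,s['opening'],go(.527,.101,.115))
E
```

```text
clock: 50.85
tool_pos: [0.4593, -0.4024, 0.0269]
eef_rot: [1.0, -0.001, -0.001, -0.0]
contact_force: [-1.1, 0.0, 4.5]
opening: 0.176
[ 0.45926552 -0.40240134  0.02687036] 0.1764277945463608 [  6.67 -50.35  -8.82]
```

```bash
python3 -m inch '[[1,[0,0,-5],0],[1,[0,0,-9],0],[1,[6.7,-50.4,-9],0],[1,[6.7,-50.4,-9],0],[1,[6.7,-50.4,-9],0],[1,[6.7,-50.4,-9],0],[1,[6.7,-50.4,-9],0],[1,[6.7,-50.4,-9],0],[1,[6.7,-50.4,-9],0],[1,[6.7,-50.4,-9],0],[1,[6.7,-50.4,-9],0],[1,[6.7,-50.4,-9],0],[1,[6.7,-50.4,-9],0],[1,[6.7,-50.4,-9],0],[1,[6.7,-50.4,-9],0],[1,[6.7,-50.4,-9],0]]'; python3 - <<'E'
from h import *
see("wrist","cup_a","cup",0.02,"w27")
s=r.get_state(); p,R=tool(s); print(p,s['opening'])
E
```

```text
clock: 52.45
tool_pos: [0.5269, 0.0988, 0.1163]
eef_rot: [1.0, -0.003, -0.002, 0.001]
contact_force: [0.1, 0.3, -1.0]
opening: 0.172
wrist 0.92 [540.  63.] xy [ 0.6273 -0.0099] ratio 0.37 [84. 83. 85.]
wrist 0.62 [417. 129.] xy [0.5966 0.0499] ratio 0.21 [85. 86. 88.]
[0.5270488  0.09934528 0.11644315] 0.17512493809841365
```

View pics/w27.png

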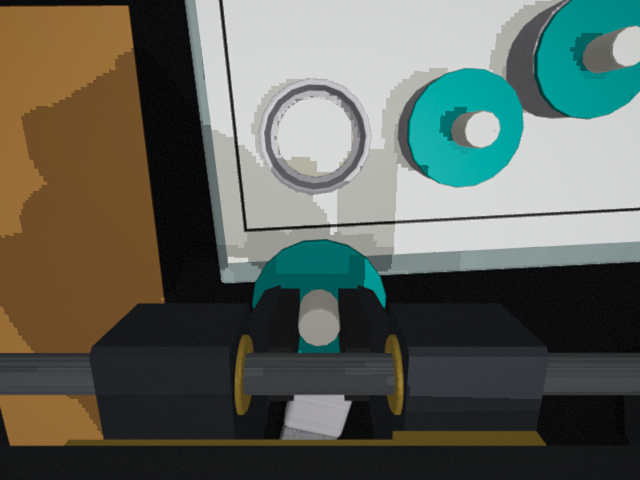

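```bash
python3 -m inch '[[1,[3.5,0,0],0],[1,[6.6,0,0],0],[1,[6.6,0,0],0],[1,[6.6,0,2],0],[1,[6.6,0,3.6],0],[1,[6.6,0,3.6],0],[1,[6.6,0,3.6],0],[1,[6.6,0,3.6],0]]'; python3 - <<'E'
from h import *
s=r.get_state(); p,R=tool(s); print(p,s['contact_force'],go(.5931,.1009,.0697))
E
```

```text
clock: 53.35
tool_pos: [0.5933, 0.1013, 0.0812]
eef_rot: [1.0, -0.001, -0.001, -0.0]
contact_force: [0.2, 0.2, 0.3]
opening: 0.17
[0.59334974 0.10127943 0.08118384] [0.21414662 0.20339942 0.34145264] [-0.02  0.04  1.15]
```

```bash
python3 -m inch '[[1,[0,0.04,0.5],0],[1,[0,0.04,0.9],0],[1,[0,0.04,1.1],0],[1,[0,0.04,1.15],0],[1,[0,0.04,1.15],0]]'; python3 -m inch '[[0.75,[0,0,0],0],[0.65,[0,0,0],0],[0.6,[0,0,0],0],[0.55,[0,0,0],0],[0.55,[0,0,-2],0],[0.55,[0,0,-4],0],[0.55,[-5,0,-6],0],[0.55,[-9,0,-8],0],[0.55,[-12,0,-8],0],[0.55,[-12,0,-8],0],[0.55,[-12,0,-8],0]]';  python3 - <<'E'
from h import *
s=r.get_state(); p,R=tool(s); print(p)
see("wrist","cover_a","cover",0.043,"w28");
im,_,_=snap("side","d28"); cv2.imwrite("pics/d28c.png",cv2.resize(im[245:345,270:400,::-1],None,fx=6,fy=6,interpolation=cv2.INTER_CUBIC)); snap("scene","s28")
E
```

```text
clock: 53.85
tool_pos: [0.593, 0.1011, 0.0698]
eef_rot: [1.0, -0.001, -0.001, -0.0]
contact_force: [-2.4, -1.2, 8.8]
opening: 0.172
clock: 54.95
tool_pos: [0.4736, 0.1016, 0.1494]
eef_rot: [1.0, -0.001, -0.001, -0.0]
contact_force: [-0.1, 0.3, 0.3]
opening: 0.452
[0.47357622 0.10155238 0.14936949]
wrist 0.9 [457.  36.] xy [0.5912 0.0283] ratio 0.74 [ 32. 156. 153.]
wrist 0.9 [568.   7.] xy [ 0.6053 -0.0286] ratio 0.08 [  8. 130. 126.]
wrist 0.88 [319.  41.] xy [0.589  0.1016] ratio 0.82 [ 28. 163. 160.]
```

View pics/w28.png

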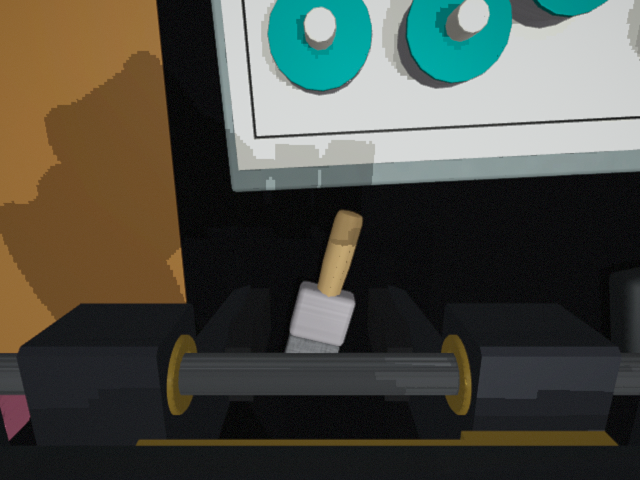

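View pics/d28c.png

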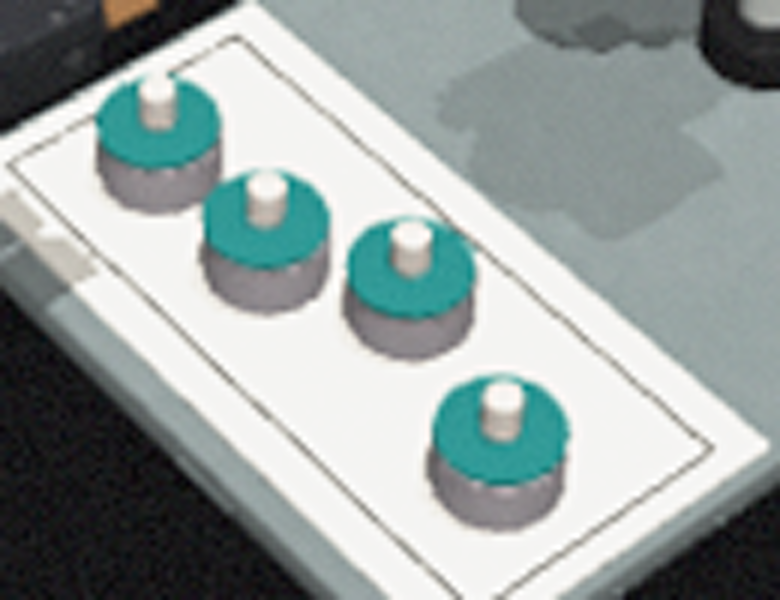

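View pics/s28.png

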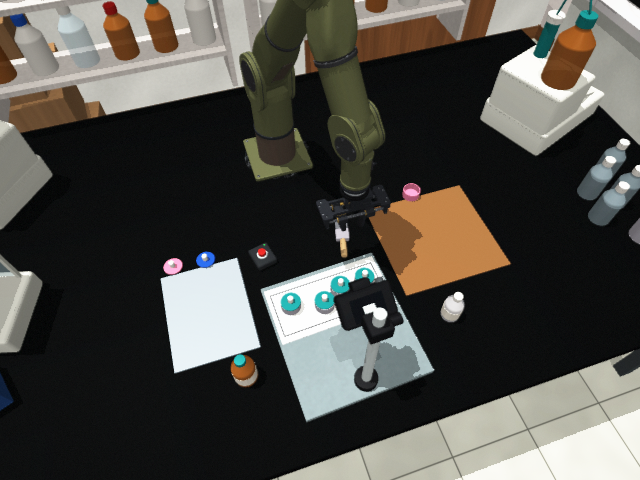

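```bash
python3 - <<'E'
from h import *
from scipy import ndimage
im=cv2.imread("pics/d28.png")[:,:,::-1].astype(int); cp=viewer.camera_params("side")
m=(im[...,1]-im[...,0]>40)&(im[...,2]-im[...,0]>35); lab,k=ndimage.label(m)
for i in range(1,k+1):
    mm=(lab==i)
    if 150<mm.sum()<1500:
        h=cv2.convexHull(cv2.findNonZero(mm.astype(np.uint8))); e=cv2.fitEllipse(h) ; mo=cv2.moments(h); c=np.array([mo['m10'],mo['m01']])/mo['m00']
        x,a=fit(c,'plate',cp,.043); hh=cv2.convexHull(proj(M['plate']+[x[0],x[1],.043],cp).astype(np.float32)); e2=cv2.fitEllipse(hh)
        print(c.round(1),x.round(4),'seen',np.round(e[1],1),round(e[2]),'pred',np.round(e2[1],1),round(e2[2]))
s=r.get_state(); print(s['clock'],s['contact_force'])
for n in ("side",):
    for nm in ("sample_bottle","amber_bottle","dust_brush","camera"):
        viewer.snapshot(n); d=viewer.outline_of(n,nm)
        if d: print(nm,d[0]['bbox'])
E
```

```text
[ 4.7 49.4] [0.3266 1.8347] seen [17.3 20.5] 79 pred [ 6.6 15.2] 81
[295.9 265. ] [0.5899 0.0995] seen [15.3 20.6] 88 pred [16.6 21.8] 89
[313.9 281.3] [0.5938 0.0254] seen [16.2 21.1] 92 pred [17.5 22.4] 91
[338.  289.4] [ 0.6262 -0.032 ] seen [16.6 21.6] 90 pred [17.9 22.7] 94
[353.  316.4] [ 0.602  -0.1211] seen [17.7 22.7] 95 pred [19.4 23.8] 97
[323.8 445.1] [ 0.3499 -0.3392] seen [24.5 25.8] 108 pred [27.8 28.6] 103
55.15 [ 0.91003735 -0.17143543  0.26503769]
sample_bottle [296.8, 188.2, 18.1, 33.6]
amber_bottle [429.7, 307.6, 34.5, 45.5]
dust_brush [214.2, 296.3, 56.3, 20.6]
camera [366.9, 147.9, 56.7, 49.1]
```

```bash
python3 -c "
from plant import r
print(r.finish_job())"
```

```text
the job is handed in; nothing more can be done
None
```

The job is handed in: all four cups are upright inside the black outline, the picture was taken with them open, and each now has a teal cover. It took about 55 s of the 210 s allowed.

- **Shutter release:** I held the half-press for about 2 s. The force read 4.3–7.4 N; 7.4 N was a brief first reading, and I backed off to about 4–6.5 N. I then pressed fully, reading 26 N with the button about 6 mm down, and let go. I had no reading of the button's joints, so the stages are judged from force and travel only.
- **Knocked cup:** Between the shutter press and the first cover, one cup was knocked about 3.5 cm. It stayed upright and wholly inside the outline, so I covered it where it stood.
- **Last checks:**
  - **Covers:** All four sit at the seated height and look level; plate shapes match level ones to within 1–2 pixels. The cover on the knocked cup is about 1 mm off-centre, within its play.
  - **Bystanders:** The bottles, brush and camera are within a few pixels of where they started. The pink and blue look-alikes were never gripped or moved.
  - **Disagreements:** The scene and side cameras differ by 2–4 mm, as they did from the start. The network missed the last cup once, so I placed that cover from the earlier measurement and the picture.

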